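# Make a tube-deburring station ready

### The job

Get the tube-deburring station ready: first take the ball-nosed burr out of the bit block, stand its shank fully home in the upright spindle's open collet, let go, and then turn the collet nut clockwise until it stops, so that it grips the burr. Then lay every square tube blank on the notched cradle, one to a slot, resting fully down in the notches and centred lengthwise, and last of all lay the retaining bar across the cradle's two end posts, grip block up, fully down in both saddles with its ends reaching past both posts. Leave the other bits and everything else on the bench where they are.

Things in the scene. Friction and masses are not known exactly. Their poses are not given: they have to be found in the camera images.
- burr: The ball-nosed burr, steel, 60 g, upright in one of the block's three holes. Origin at the lower tip of its shank, z up along its axis. Shank 12 mm diameter, 30 mm long, its lowest 4 mm tapering to 7 mm; above it a straight fluted dark head 16 mm in diameter from z = 30 to 58 mm, with a rounded nose ending at z = 64 mm.
- block: Dark wooden bit block, fixed, 46 x 146 x 40 mm (x, y, z). Origin at the centre of its underside. Three 14.5 mm holes at y = -45, 0 and 45 mm, floors 14 mm above the bench, hold the burr and two other bits; which hole holds which varies.
- collet_floor (a point): Floor of the collet on the vertical spindle axis, 62 mm above the bench, where the shank's tip comes to rest; z up. The deburring unit is a fixed grey round motor housing, 92 mm in diameter at its foot and 72 mm above, up to 56 mm high; on it a collar 50 mm wide, up to 62 mm. When home, the burr's head stands 34 mm above the nut.
- collet_mouth (a point): Mouth of the collet on the spindle axis, at the top of the nut, 92 mm above the bench. Three jaws leave an opening of about 14.6 mm when the nut is slack, shrinking to under 12 mm when it is tight. The knurled round nut around it is 42 mm in diameter, from 70 to 92 mm above the bench.
- nut (a joint): Angle of the collet nut: 0 rad fully slack, growing clockwise seen from above, stop (tight) at 2.4 rad; starts between 0 and 0.5. Turning takes about 0.12 N m and it stays where it is left. The groove on its top lines up with the short line on the housing when it is at the stop.
- cradle: Fixed cradle, origin at the centre of its underside, on the bench. Two aluminium combs 12 mm thick at x = -32 and 32 mm run along y, each with four notches 23 mm wide at y = -72, -24, 24 and 72 mm; notch floors at z = 35 mm, tooth tops at z = 55 mm. A blank lies along x across both combs, its centre then at x = 0, z = 43 mm. Plywood base 90 x 262 x 10 mm.
- saddle_mid (a point): Midway between the cradle's two saddle floors (x = y = 0, z = 58 mm in its frame, same axes): the bar's origin comes to lie here. The steel end posts stand at x = 0, y = -114 and 114 mm, 14 mm thick along y, 44 mm along x, with saddles 24 mm wide along x, floor at z = 58 mm, ears up to z = 70 mm.
- tube0: A square aluminium tube blank, 100 x 16 x 16 mm, 40 g. Origin at its centre, x along its length; any of its four sides may be down. Two to four such blanks lie on the bench (None for an absent one).
- tube1: A square aluminium tube blank, 100 x 16 x 16 mm, 40 g. Origin at its centre, x along its length; any of its four sides may be down. Two to four such blanks lie on the bench (None for an absent one).
- tube2: A square aluminium tube blank, 100 x 16 x 16 mm, 40 g. Origin at its centre, x along its length; any of its four sides may be down. Two to four such blanks lie on the bench (None for an absent one).
- tube3: A square aluminium tube blank, 100 x 16 x 16 mm, 40 g. Origin at its centre, x along its length; any of its four sides may be down. Two to four such blanks lie on the bench (None for an absent one).
- bar: The retaining bar, 0.2 kg: a flat steel bar 16 mm wide (x), 270 mm long (y), 12 mm thick, with an upright wooden grip block in its middle, 16 mm (x) x 34 mm (y), from 12 to 52 mm above its underside. Origin at the centre of the underside. Lies on the bench, grip block up.
- disc_bit: Another bit, not needed: 12 mm shank, disc head 26 mm wide, top 52 mm above the bench, in the bit block. Origin at the shank's tip.
- drill_bit: Another bit, not needed: a drill 7 mm wide on a 12 mm shank, top 85 mm above the bench, in the bit block. Origin at the shank's tip.
- tape: Bystander: roll of paper tape, 84 mm wide, 24 mm high.
- mug: Bystander: white mug, 80 mm wide, 90 mm high.
- screwdriver: Bystander: screwdriver lying beyond the bit block or the unit.
- oil: Bystander: small amber bottle, 48 mm wide, 110 mm high.
- sanding_block: Bystander: cork sanding block, 45 x 75 x 28 mm.
- offcut: Bystander: plywood offcut, 40 x 30 x 20 mm.
Mind the look-alikes: they are no part of the job. What is shaped like the tube0 but blue is not meant. Leave any orange look-alike of the tube3 alone.

How it is judged:
On the way, in this order (a step that is already met when the one before it is completed fails the run):
1. the burr stands fully home in the collet, let go, with the nut still slack (horizontal distance between burr and collet_floor below 0.004 m and z of burr in the frame of collet_floor between -0.004 and 0.004 m and angle between burr's own z axis and vertical below 0.12 rad and value of joint nut below 0.9 rad and contact force between burr and the fingers below 0.1 N), for 0.2 s.
2. the nut is turned to its stop and grips the burr (horizontal distance between burr and collet_floor below 0.004 m and z of burr in the frame of collet_floor between -0.004 and 0.004 m and angle between burr's own z axis and vertical below 0.12 rad and value of joint nut above 2.15 rad), for 0.2 s.
3. every tube blank lies in a slot of the cradle, let go (z of tube0 in the frame of cradle between 0.039 and 0.0475 m and x of tube0 in the frame of cradle between -0.015 and 0.015 m and y of tube0 in the frame of cradle between -0.09 and 0.09 m and angle between the x axis of each of tube0, tube1, tube2, tube3 and the x axis of cradle, either way round below 0.15 rad and z of tube1 in the frame of cradle between 0.039 and 0.0475 m and x of tube1 in the frame of cradle between -0.015 and 0.015 m and y of tube1 in the frame of cradle between -0.09 and 0.09 m and z of tube2 in the frame of cradle between 0.039 and 0.0475 m and x of tube2 in the frame of cradle between -0.015 and 0.015 m and y of tube2 in the frame of cradle between -0.09 and 0.09 m and z of tube3 in the frame of cradle between 0.039 and 0.0475 m and x of tube3 in the frame of cradle between -0.015 and 0.015 m and y of tube3 in the frame of cradle between -0.09 and 0.09 m and contact force between each of tube0, tube1, tube2, tube3 and the fingers below 0.1 N), for 0.2 s.
4. the retaining bar lies in both saddles (z of bar in the frame of cradle between 0.054 and 0.0625 m and x of bar in the frame of cradle between -0.008 and 0.008 m and y of bar in the frame of cradle between -0.0135 and 0.0135 m and angle between the y axis of bar and the y axis of cradle, either way round below 0.1 rad and angle between bar's own z axis and vertical below 0.06 rad), for 0.2 s.
At the end, for the whole second after the job is handed in: Burr upright in the collet, tip within 4 mm of its floor and axis; nut at 2.15 rad or more; every blank fully down in a slot, centred lengthwise within 15 mm; bar down in both saddles, grip block up, middle within 13.5 mm of the cradle's middle; all at rest (all of step 2 and all of step 4 and z of tube0 in the frame of cradle between 0.039 and 0.0475 m and x of tube0 in the frame of cradle between -0.015 and 0.015 m and y of tube0 in the frame of cradle between -0.09 and 0.09 m and angle between the x axis of each of tube0, tube1, tube2, tube3 and the x axis of cradle, either way round below 0.15 rad and z of tube1 in the frame of cradle between 0.039 and 0.0475 m and x of tube1 in the frame of cradle between -0.015 and 0.015 m and y of tube1 in the frame of cradle between -0.09 and 0.09 m and z of tube2 in the frame of cradle between 0.039 and 0.0475 m and x of tube2 in the frame of cradle between -0.015 and 0.015 m and y of tube2 in the frame of cradle between -0.09 and 0.09 m and z of tube3 in the frame of cradle between 0.039 and 0.0475 m and x of tube3 in the frame of cradle between -0.015 and 0.015 m and y of tube3 in the frame of cradle between -0.09 and 0.09 m and linear speed of bar below 0.02 m/s); the robot touches nothing.
It fails at once if another bit is taken out of the block or knocked over (distance of any of disc_bit, drill_bit from where it was at the start of the episode above 0.02 m).
It fails at once if something else on the bench is pushed away or knocked over (moved more than 5 cm) (distance of any of tape, mug, screwdriver, oil, sanding_block, offcut from where it was at the start of the episode above 0.05 m).
Of tube0, tube1, tube2, tube3 only 2 to 4 are there at a start; the rules pass over those that are not, and their reading is None.
At some moment in a run one of tube0, tube1, tube2, tube3, bar may be knocked a few centimetres aside while the robot is not near it.
It also fails if it takes over 210 s, if anything falls off the work surface, if the arm or the gripper's body presses on something with over 40 N, if the wrist force passes 120 N, or if a joint passes its speed limit or range.

### The arm

A 6-joint arm with a two-finger parallel gripper is mounted at the origin on the work surface. World frame = base frame: x ahead of the robot, y to its left, z up, the work surface at z = 0. Lengths are in m, angles in rad, forces in N, time in s.
With the tool pointing down it reaches from about 0.35 to 0.775 m from the base axis. Payload 5.5 kg.
Tool frame: the origin (TCP) lies at the very end of the fingers, on their centre line; the grasp point (between the pads) lies 19 mm behind it; y points along the fingers, z is the direction in which the jaws open and shut, and the axes are right-handed (so a half turn about y gives the same grasp; the last joint's range is limited). The gripper opens to 85 mm and grips with 20 to 120 N. Pads are 22 mm wide; open, the fingers measure 114 mm over their backs; the gripper's body (76 mm by 85 mm) begins 54 mm behind the grasp point. The pads swing forward as they close: fully open they stand 13 mm farther back than shut.
Start: joints at [0.977, 0.313, 0.046, 1.304, 0, 1.431], TCP at [0.252, 0.517, 0.231] pointing down, gripper open.
Joint ranges: [-2.76, 2.76], [-0.86, 1.69], [-1.03, 1.26], [-2.2, 2.34], [-1.47, 1.5], [-3.14, 3.14]. Speed limits (rad/s): [2.57, 2.57, 3.14, 3.14, 3.14, 3.14].

### API

Orientations are given as a unit quaternion [w, x, y, z].
In Python, from workcell import env gives the robot as it stands.
- The arm moves only by the shell command python3 -m inch 'ROWS' [OPENING] [FORCE]. ROWS is JSON, a list that holds one entry, the list of rows, each a list of 4 numbers: the shift along the tool's x, y, z in mm, then the turn about the tool's y in degrees. In form: [[[tx, ty, tz, spin], ...]]. A call has 1 to 10 rows; each row is the pose to reach, as a shift and turn from the pose commanded when the call began, along the tool's axes at that moment; what a row does not reach only later rows make up. A row lasts 1/10 s, in which the tool goes at most 50 mm and 8.59 degrees, less where a joint would pass 70% of its speed; a pose out of reach is approached as far as the arm can. A call with a gripper value outside its range is refused whole. OPENING is the finger opening in mm, from 0 to 85.4, set as the call begins (- or left out, the last holds). The fingers move at their own pace and stop on an object; FORCE is the grip in N (left out, the last holds). Time passes only in rows, so rows that repeat a pose let the fingers close. It gives the time, the measured TCP pose, the force and the opening at its end, in the units of the state.
- env.get_state(): the state, without advancing time (a new reading comes with each control period).
- env.read_camera(name): name is "side" or "top" or "wrist"; returns the picture (400x640x3 uint8, blue, green, red); there is no depth.
- env.camera_model(name): a dict with "fx", "fy", "cx", "cy" (pixels), "distortion" ([k1, k2, p1, p2, k3] as OpenCV has them; the pictures are not rectified), "R" (3x3) and "t" (3): a world point X has camera coordinates R X + t; the wrist camera has in their place "mount" (4x4, takes a point from camera to tool coordinates, whose origin is the TCP and whose axes are the tool frame's). Camera axes: x right, y down, z forward; pixel columns grow to the right and rows downward; lengths in m; the calibration is good to about 2 mm. A picture is of the moment at which its call begins: read the wrist's pose just before it. camera_model takes no time and is no camera call.
- env.hand_in(): hands the job in, once; it reports no verdict.
The state is a dict: "clock": time; "joint_pos": joint angles; "qvel": joint speeds; "tau": joint torques, N m; "tcp_pos": TCP position; "orientation": TCP orientation; "wrist_force": force on the tool from outside, world axes, zero at the start; "ft_torque": the same for the moment, N m; "finger_gap": finger opening in m.
Only numpy, scipy, OpenCV 4.12 (cv2) and the standard library are available. Lean on these libraries where they do the work, as an engineer would, in place of code of your own. Each camera call takes 0.05 s, during which the arm holds its last target.

## Working session

There is one attempt and no reset: what is moved stays moved. The work goes in short steps, Python scripts to look and compute and a shell command to move; the robot and the scene stay as the last step left them, time stands still between calls to the robot, and variables do not carry over. Pictures are saved under pics/ and viewed, and the job is handed in when it is done.

```bash
ls -la; mkdir -p pics; python3 - <<'E'
from workcell import env
import cv2
s=env.get_state(); print(s)
for n in ("side","top","wrist"):
    m=env.camera_model(n); print(n,m)
    cv2.imwrite(f"pics/{n}0.png",env.read_camera(n))
E
```

```text
total 12
drwxr-xr-x  3 agent agent 4096 Dec  6 18:24 .
drwxr-xr-x 23 root  root  4096 Dec  6 18:24 ..
drwxr-xr-x  2 agent agent 4096 Dec  6 18:24 pics
{'clock': 0.0, 'joint_pos': array([9.77350855e-01, 3.13987893e-01, 4.49965489e-02, 1.30359955e+00,
       4.44438310e-06, 1.43121690e+00]), 'qvel': array([-4.81044981e-04, -1.97705549e-05, -1.88972937e-03, -1.22249598e-03,
        5.74799427e-04, -3.80764495e-04]), 'tau': array([ 2.61300222e-03, -4.80618489e+01,  2.98539913e+01,  1.92593696e-02,
       -1.56851875e-04, -2.09593486e-05]), 'tcp_pos': array([0.25181831, 0.51636761, 0.23042317]), 'orientation': array([-0.68838523,  0.68956878, -0.1593209 ,  0.15886322]), 'wrist_force': array([ 0.02503064, -0.00034029, -0.07132404]), 'ft_torque': array([ 0.03194624,  0.06513751, -0.0146173 ]), 'finger_gap': 0.08512094876294547}
side {'fx': 414.3083502209556, 'fy': 414.3083502209556, 'cx': 317.9980340822836, 'cy': 202.26209882506905, 'distortion': array([-0.04927108,  0.        ,  0.        ,  0.        ,  0.        ]), 'R': array([[ 0.90858825, -0.41745701,  0.01403728],
       [-0.29183744
[... 405 characters left out ...]
35742e-01, -2.06167030e-03, -7.15380292e-02],
       [ 7.15382605e-02, -3.85817702e-05, -9.97437856e-01]]), 't': array([0.00716932, 0.58149528, 1.38444075])}
wrist {'fx': 314.50552654674266, 'fy': 314.50552654674266, 'cx': 318.94232517178864, 'cy': 201.076384445311, 'distortion': array([-0.0005997,  0.       ,  0.       ,  0.       ,  0.       ]), 'mount': array([[-2.23516721e-05,  9.47952413e-01,  3.18412032e-01,
        -8.18128399e-02],
       [ 3.79643099e-04, -3.18412001e-01,  9.47952348e-01,
        -1.42645371e-01],
       [ 9.99999928e-01,  1.42071251e-04, -3.52766551e-04,
        -1.00875129e-03],
       [ 0.00000000e+00,  0.00000000e+00,  0.00000000e+00,
         1.00000000e+00]])}
```

View pics/side0.png

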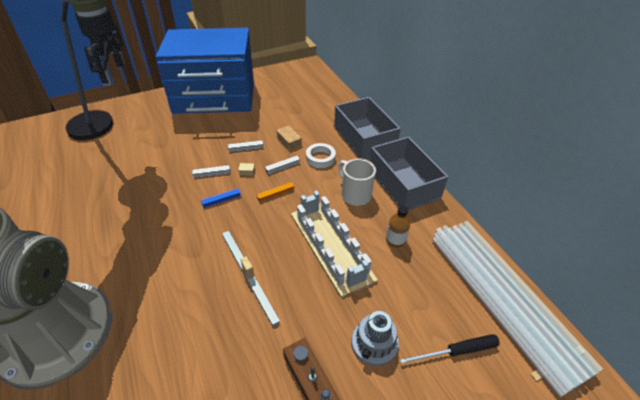

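View pics/top0.png

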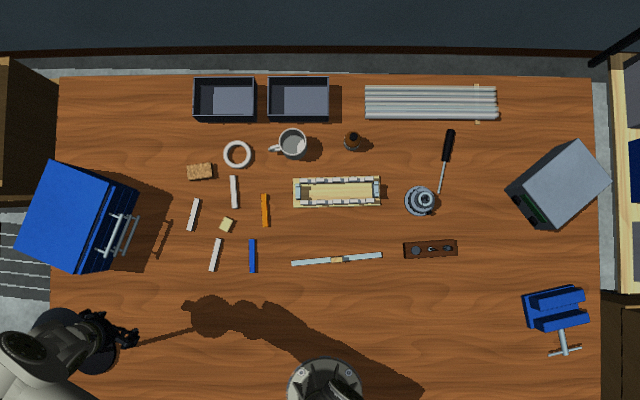

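View pics/wrist0.png

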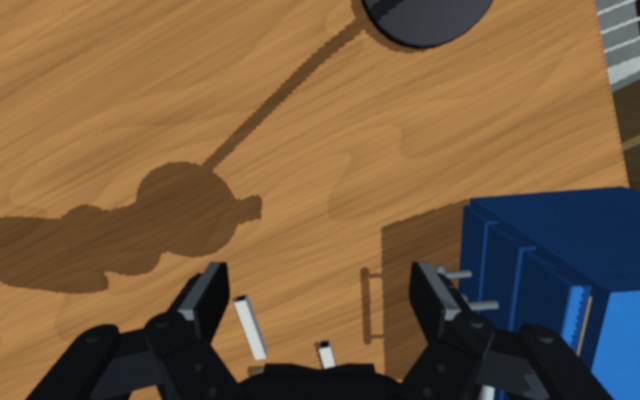

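```bash
cat > h.py <<'E'
import numpy as np, cv2
from workcell import env
from scipy.spatial.transform import Rotation as Ro
def RT(s):
    q=s['orientation']; return Ro.from_quat([q[1],q[2],q[3],q[0]]).as_matrix()
def cam(n,s=None):
    m=env.camera_model(n); K=np.array([[m['fx'],0,m['cx']],[0,m['fy'],m['cy']],[0,0,1.]])
    if 'R' in m: R=np.array(m['R']); t=np.array(m['t'])
    else:
        s=s or env.get_state(); M=np.array(m['mount']); T=np.eye(4); T[:3,:3]=RT(s); T[:3,3]=s['tcp_pos']
        E=np.linalg.inv(T@M); R=E[:3,:3]; t=E[:3,3]
    return K,np.array(m['distortion'],float),R,t
def ray(c,uv):
    K,d,R,t=c; uv=np.array(uv,float).reshape(-1,1,2)
    p=cv2.undistortPoints(uv,K,d).reshape(-1,2)
    D=np.c_[p,np.ones(len(p))]@R
    return -R.T@t, D
def plane(c,uv,z):
    o,D=ray(c,uv); return o+D*((z-o[2])/D[:,2])[:,None]
def proj(c,X):
    K,d,R,t=c; return cv2.projectPoints(np.array(X,float).reshape(-1,1,3),cv2.Rodrigues(R)[0],t,K,d)[0].reshape(-1,2)
def tri(c1,u1,c2,u2):
    o1,d1=ray(c1,u1);o2,d2=ray(c2,u2);d1=d1[0]/np.linalg.norm(d1);d2=d2[0]/np.linalg.norm(d2)
    A=np.c_[d1,-d2]; k=np.linalg.lstsq(A,o2-o1,rcond=None)[0]
    a=o1+k[0]*d1;b=o2+k[1]*d2; return (a+b)/2,np.linalg.norm(a-b)
def togo(target,s=None):
    """tool-axes shift in mm to bring TCP to target"""
    s=s or env.get_state(); return RT(s).T@(np.array(target)-s['tcp_pos'])*1000
def yaw(s=None):
    """direction of tool z (jaw) in world deg, tool x"""
    R=RT(s or env.get_state()); return np.degrees(np.arctan2(R[1,2],R[0,2])), np.degrees(np.arctan2(R[1,0],R[0,0]))
def snap(n,f):
    s=env.get_state(); im=env.read_camera(n); cv2.imwrite(f"pics/{f}.png",im); return im,cam(n,s)
E
python3 - <<'E'
from h import *
s=env.get_state(); print(RT(s).round(3), yaw(s))
im=cv2.imread('pics/top0.png')
a=im[120:280,170:300]; cv2.imwrite('pics/topA.png',cv2.resize(a,None,fx=4.5,fy=3.7 if 0 else 3.7,interpolation=cv2.INTER_CUBIC))
b=im[170:275,280:470]; cv2.imwrite('pics/topB.png',cv2.resize(b,None,fx=4,fy=4,interpolation=cv2.INTER_CUBIC))
im=cv2.imread('pics/side0.png')
b=im[300:400,270:430]; cv2.imwrite('pics/sideB.png',cv2.resize(b,None,fx=4,fy=4,interpolation=cv2.INTER_CUBIC))
E
```

```text
[[ 0.899 -0.001  0.438]
 [-0.438 -0.001  0.899]
 [-0.    -1.    -0.001]] (np.float64(63.99833028694733), np.float64(-26.001685129635213))
```

View pics/topA.png

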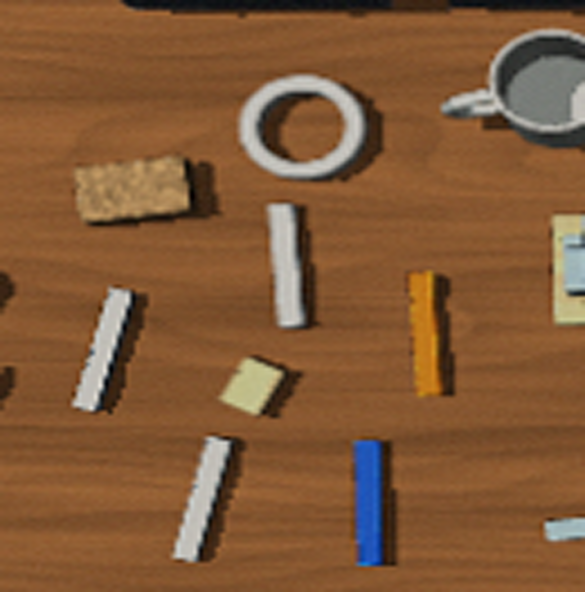

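View pics/topB.png

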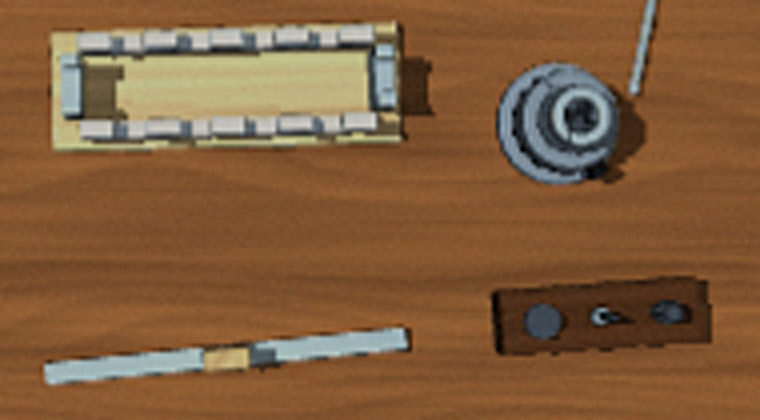

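View pics/sideB.png

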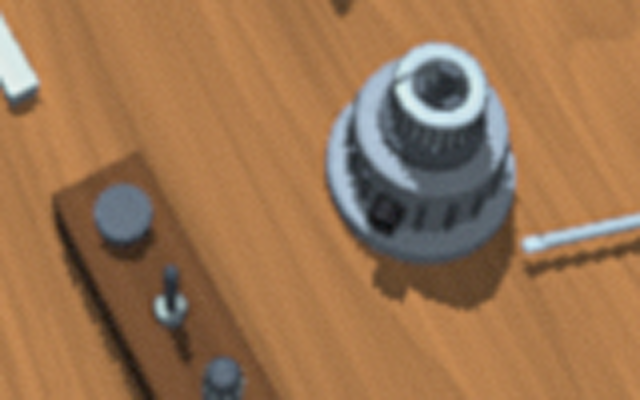

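```bash
python3 - <<'E'
from h import *
im=cv2.imread('pics/top0.png'); c=cam('top'); 
print('nut',plane(c,(425.2,199.2),.092)); print('burr',plane(c,(447,248.2),.074)); print('drill',plane(c,(430,249),.07),'disc',plane(c,(416,250),.052))
cs=cam('side')
for nm,a,b in (('nut',(425.2,199.2),(270+440/4,300+85/4)),('burr',(447,248),(270+224/4,300+370/4)),('disc',(416,250),(270+123/4,300+212/4))): print(nm,tri(c,a,cs,b))
hsv=cv2.cvtColor(im,cv2.COLOR_BGR2HSV)
m=((hsv[...,1]<60)&(hsv[...,2]>130)).astype(np.uint8)
roi=np.zeros_like(m); roi[160:275,180:250]=1; roi[248:270,285:390]=1
cn,_=cv2.findContours(m*roi,cv2.RETR_EXTERNAL,cv2.CHAIN_APPROX_NONE)
for k in cn:
    if cv2.contourArea(k)<60: continue
    r=cv2.minAreaRect(k); print(r, cv2.contourArea(k)); 
    z=.016 if r[0][0]<280 else .012
    bp=plane(c,cv2.boxPoints(r),z); print(bp.mean(0).round(4), [np.linalg.norm(bp[i]-bp[(i+1)%4]).round(4) for i in (0,1)], [np.degrees(np.arctan2(*(bp[i+1]-bp[i])[[1,0]])).round(1) for i in (0,1)])
# cradle corners of base from topB crop
for p in ((52,35),(398,25),(402,138),(52,148)):
    print('base',plane(c,(280+p[0]/4,170+p[1]/4),.01).round(4))
for p in ((71,87),(384,76)): print('post',plane(c,(280+p[0]/4,170+p[1]/4),.066).round(4))
E
```

```text
nut [[ 0.57588135 -0.28565108  0.092     ]]
burr [[ 0.43652933 -0.35099569  0.074     ]]
drill [[ 0.43421963 -0.30271567  0.07      ]] disc [[ 0.43077309 -0.26583391  0.052     ]]
nut (array([ 0.57679535, -0.28602016,  0.09262449]), np.float64(0.0021401777061024726))
burr (array([ 0.4384553 , -0.35205361,  0.07208987]), np.float64(0.003027623997104813))
disc (array([ 0.43124009, -0.26571127,  0.05329018]), np.float64(0.0008819058445128698))
((310.5445556640625, 260.945556640625), (4.975186347961426, 39.50297546386719), 84.2894058227539) 157.5
[0.3967 0.0411 0.012 ] [np.float64(0.1176), np.float64(0.0147)] [np.float64(-84.2), np.float64(-174.2)]
((362.5286865234375, 255.8155975341797), (5.160536766052246, 36.93858337402344), 84.80557250976562) 135.5
[ 0.4121 -0.1137  0.012 ] [np.float64(0.1102), np.float64(0.0153)] [np.float64(-84.8), np.float64(-175.0)]
((214.36514282226562, 254.58425903320312), (5.321674823760986, 33.504066467285156), 12.994616508483887) 135.5
[0.4145 0.328  0.016 ] [np.float64(0.0995), np.float64(0.016)] [np.float64(-12.4), np.float64(-102.5)]
((192.2353973388672, 213.93096923828125), (5.132579326629639, 33.23555374145508), 14.620874404907227) 135.0
[0.5356 0.397  0.016 ] [np.float64(0.0996), np.float64(0.0157)] [np.float64(-13.7), np.float64(-104.3)]
((233.033203125, 190.997802734375), (32.32823181152344, 5.521077632904053), 86.18592071533203) 138.5
[0.6049 0.2747 0.016 ] [np.float64(0.0167), np.float64(0.0976)] [np.float64(-86.2), np.float64(-175.3)]
((236.5, 163.5), (7.0, 23.0), 90.0) 73.0
[0.6881 0.2656 0.016 ] [np.float64(0.0698), np.float64(0.0213)] [np.float64(-90.0), np.float64(-179.1)]
base [[0.6427 0.095  0.01  ]]
base [[ 0.6509 -0.166   0.01  ]]
base [[ 0.5655 -0.1684  0.01  ]]
base [[0.5574 0.0944 0.01  ]]
post [[0.5985 0.0776 0.066 ]]
post [[ 0.607  -0.1487  0.066 ]]
```

```bash
python3 -m inch '[[[338,-20,-242,60.5],[338,-20,-242,60.5],[338,-20,-242,60.5],[338,-20,-242,60.5],[338,-20,-242,60.5],[338,-20,-242,60.5],[338,-20,-242,60.5],[338,-20,-242,60.5],[338,-20,-242,60.5],[338,-20,-242,60.5]]]' 50 40
python3 - <<'E'
from h import *
s=env.get_state(); print(yaw(s),s['joint_pos'].round(2)); print(togo((0.4375,-.3515,.20)))
E
```

```text
clock: 1.15
tcp_pos: [0.4509, 0.1489, 0.2511]
orientation: [-0.514, 0.514, -0.486, 0.486]
wrist_force: [-0.2, 0.3, 0.1]
finger_gap: 0.0498
(np.float64(3.2314836979461674), np.float64(-86.76851588167453)) [ 0.15  0.11 -0.16  1.3  -0.    1.66]
[498.83183855  51.20276158 -41.5937729 ]
```

```bash
python3 -m inch '[[[499,70,-42,0],[499,70,-42,0],[499,70,-42,0],[499,70,-42,0],[499,70,-42,0],[499,70,-42,0],[499,70,-42,0],[499,70,-42,0],[499,70,-42,0],[499,70,-42,0]]]' 
python3 -m inch '[[[3,0,0,0],[3,0,0,0]]]'
python3 - <<'E'
from h import *
im,c=snap('wrist','w1'); s=env.get_state(); print(s['tcp_pos'],yaw(s))
print(proj(c,[(.4365,-.351,.078),(.4375,-.3515,.074),(.4365,-.351,.044)]))
E
```

```text
clock: 2.15
tcp_pos: [0.4386, -0.3445, 0.1816]
orientation: [0.516, -0.515, 0.484, -0.484]
wrist_force: [-0.1, -0.6, 1.0]
finger_gap: 0.05
clock: 2.35
tcp_pos: [0.4385, -0.3468, 0.181]
orientation: [0.515, -0.514, 0.486, -0.484]
wrist_force: [0.3, 0.0, -1.1]
finger_gap: 0.0496
[ 0.43864958 -0.34567188  0.18146181] (np.float64(3.5170117151460807), np.float64(-86.48307792681788))
[[316.85926507 204.18668148]
 [318.04669392 203.26395359]
 [317.10925569 192.26674283]]
```

View pics/w1.png

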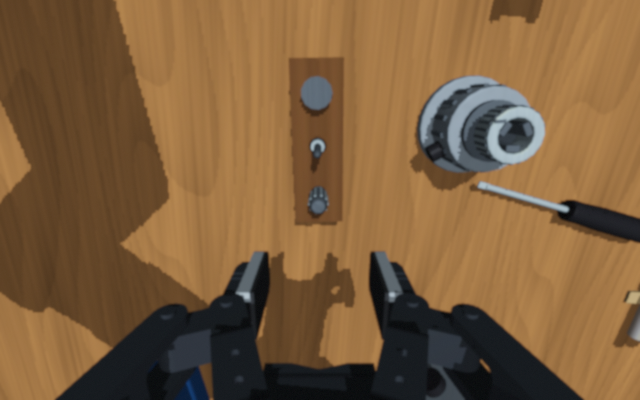

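```bash
python3 - <<'E'
import cv2
im=cv2.imread('pics/w1.png'); cv2.imwrite('pics/w1c.png',cv2.resize(im[55:235,270:370],None,fx=3.3,fy=3.3,interpolation=cv2.INTER_CUBIC))
cv2.imwrite('pics/w1d.png',cv2.resize(im[65:185,410:560],None,fx=4,fy=4,interpolation=cv2.INTER_CUBIC))
E
```

```text
(no output)
```

View pics/w1c.png

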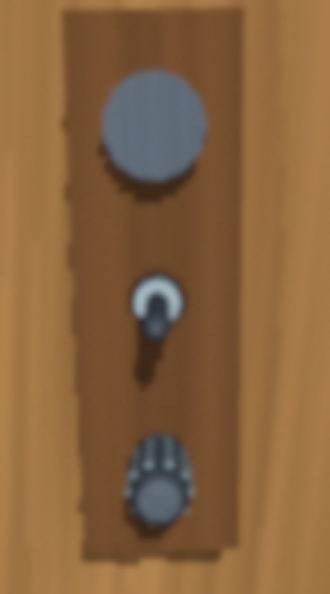

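View pics/w1d.png

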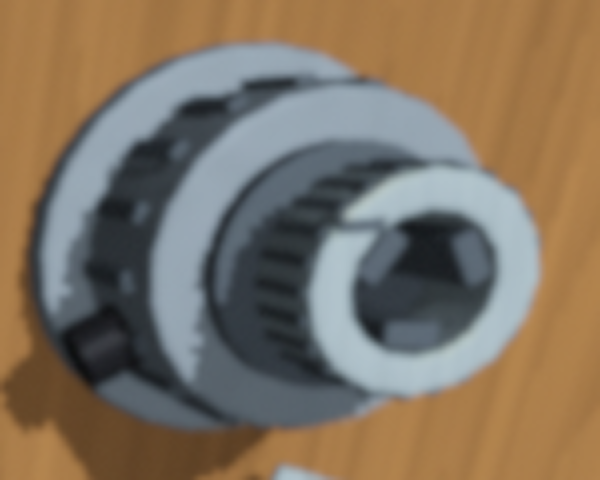

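```bash
python3 - <<'E'
from h import *
s=env.get_state(); c=cam('wrist',s); print(s['clock'])
b=plane(c,(317.9,205.3),.076); n=plane(c,(516.2,135),.092); print(b,n)
print(togo((b[0][0],b[0][1],.048)))
E
```

```text
2.4
[[ 0.43760394 -0.35169774  0.076     ]] [[ 0.57805693 -0.28318957  0.092     ]]
[  6.21213874 133.45096801  -1.30687731]
```

```bash
python3 -m inch '[[[6,40,-1,0],[6,80,-1,0],[6,100,-1,0],[6,100,-1,0],[6,100,-1,0]]]' 44
python3 - <<'E'
from h import *
im,c=snap('wrist','w2'); s=env.get_state(); print(s['tcp_pos'],yaw(s),togo((.4376,-.3517,.048)))
cv2.imwrite('pics/w2c.png',cv2.resize(im[150:400,220:420],None,fx=3,fy=2.4,interpolation=cv2.INTER_CUBIC))
E
```

```text
clock: 2.9
tcp_pos: [0.4386, -0.3514, 0.0829]
orientation: [0.516, -0.515, 0.484, -0.484]
wrist_force: [0.0, -0.6, -0.5]
finger_gap: 0.0437
[ 0.43914399 -0.35234812  0.08373361] (np.float64(3.6035549632864656), np.float64(-86.39655914943484)) [-0.79312921 35.7303469  -1.55183383]
```

View pics/w2.png

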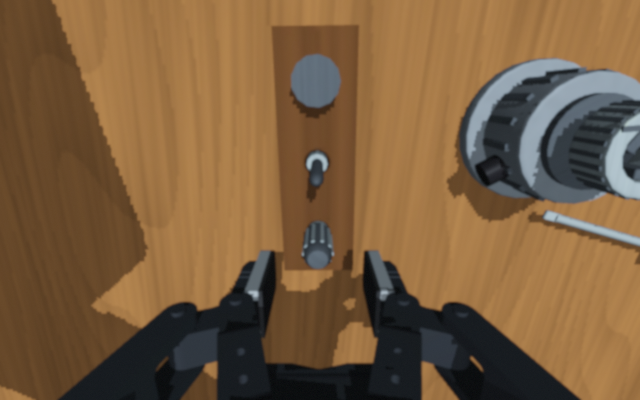

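```bash
python3 -m inch '[[[0,18,-1,0],[0,34,-1,0],[0,36,-1,0],[0,36,-1,0]]]' 44
python3 -m inch '[[[0,0,0,0],[0,0,0,0],[0,0,0,0],[0,0,0,0],[0,0,0,0],[0,0,0,0]]]' 8 50
python3 - <<'E'
from h import *
im,c=snap('wrist','w3'); s=env.get_state(); print(s['tcp_pos'],yaw(s),s['finger_gap'],s['wrist_force'])
E
```

```text
clock: 3.35
tcp_pos: [0.4377, -0.3532, 0.0473]
orientation: [0.515, -0.515, 0.484, -0.485]
wrist_force: [-0.3, -1.3, -0.1]
finger_gap: 0.0437
clock: 3.95
tcp_pos: [0.4378, -0.3537, 0.0474]
orientation: [0.515, -0.515, 0.484, -0.485]
wrist_force: [-1.1, 0.6, 6.4]
finger_gap: 0.0142
[ 0.4378341  -0.35376621  0.04744385] (np.float64(3.498433698949351), np.float64(-86.5017559854353)) 0.014546271087842596 [-0.29794384 -0.15835033  6.1816044 ]
```

View pics/w3.png

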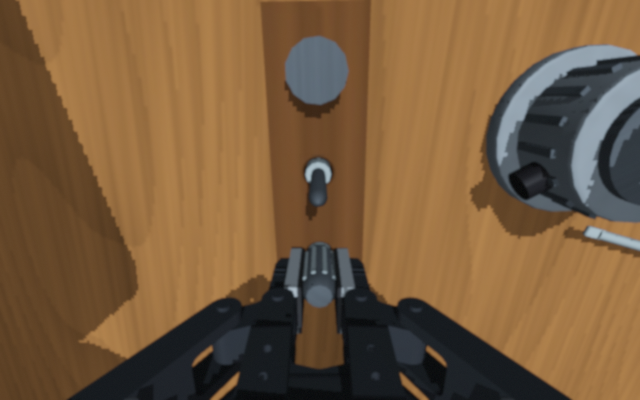

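```bash
python3 -m inch '[[[0,-20,0,0],[0,-60,0,0],[0,-110,0,0],[0,-110,0,0],[0,-110,0,0],[0,-110,0,0]]]'
python3 - <<'E'
from h import *
im,c=snap('wrist','w4'); s=env.get_state(); print(s['tcp_pos'],yaw(s),s['finger_gap'],s['wrist_force'])
cv2.imwrite('pics/w4c.png',cv2.resize(im[200:400,220:420],None,fx=3,fy=3,interpolation=cv2.INTER_CUBIC))
im2,_=snap('side','s4'); cv2.imwrite('pics/s4c.png',cv2.resize(im2[200:400,250:450],None,fx=3,fy=3,interpolation=cv2.INTER_CUBIC))
print(togo((.577,-.2848,.157)))
E
```

```text
clock: 4.6
tcp_pos: [0.4365, -0.3524, 0.155]
orientation: [0.515, -0.515, 0.485, -0.484]
wrist_force: [0.2, 0.1, -0.4]
finger_gap: 0.0142
[ 0.43619178 -0.3521898   0.15450765] (np.float64(3.4929901620075197), np.float64(-86.50724102339002)) 0.014381412413635001 [-0.49905656 -0.10346654 -0.34385354]
[-58.60307598  -2.80713488 144.68992385]
```

View pics/w4c.png

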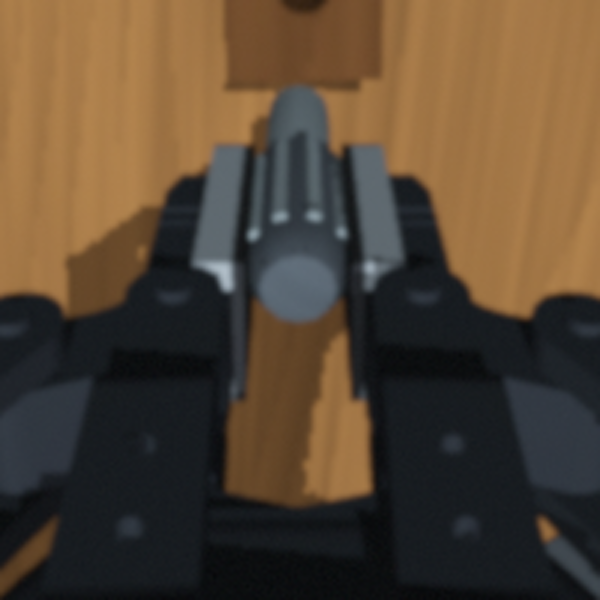

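View pics/s4c.png

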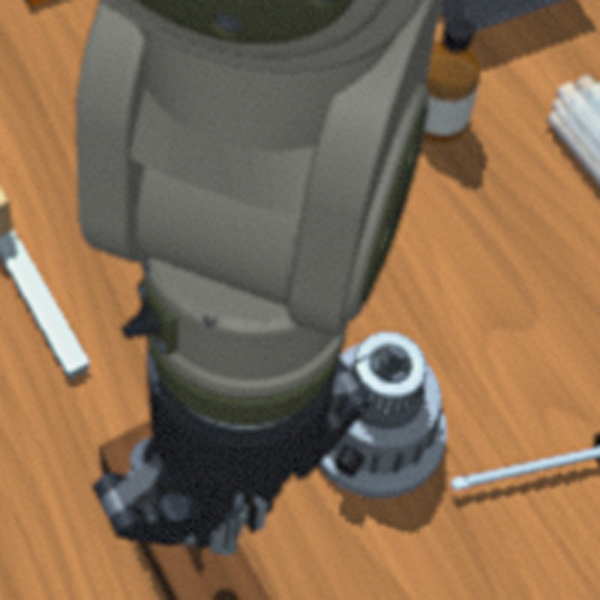

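```bash
python3 - <<'E'
from h import *
s=env.get_state();c=cam('wrist',s)
p=plane(c,(319.3,296.7),s['tcp_pos'][2]+.030); print(RT(s).T@(p[0]-s['tcp_pos'])*1000)
print(togo((.5805,-.3447,.157)))
E
```

```text
[ -0.60880153 -29.99785359  -0.36266749]
[  1.39867765  -2.96144044 144.5294519 ]
```

```bash
python3 -m inch '[[[1,-3,50,0],[1,-3,100,0],[1,-3,144,0],[1,-3,144,0],[1,-3,144,0],[1,-3,144,0]]]'
python3 - <<'E'
from h import *
im,c=snap('wrist','w5'); s=env.get_state(); print(s['tcp_pos'],yaw(s),s['finger_gap'],s['joint_pos'])
cv2.imwrite('pics/w5c.png',cv2.resize(im[100:300,220:420],None,fx=3,fy=3,interpolation=cv2.INTER_CUBIC))
print(proj(c,(.577,-.2848,.092)))
E
```

```text
clock: 5.3
tcp_pos: [0.5795, -0.3448, 0.1577]
orientation: [-0.515, 0.515, -0.486, 0.484]
wrist_force: [-1.0, 0.5, -0.2]
finger_gap: 0.0144
[ 0.57942653 -0.34503316  0.15838422] (np.float64(3.4570156565071537), np.float64(-86.54309467678746)) 0.014429143550921768 [-6.55937008e-01  5.36479562e-01  2.07272098e-01  1.24358208e+00
 -1.24362132e-04  8.54524100e-01]
[[321.62618926 129.57107158]]
```

View pics/w5c.png

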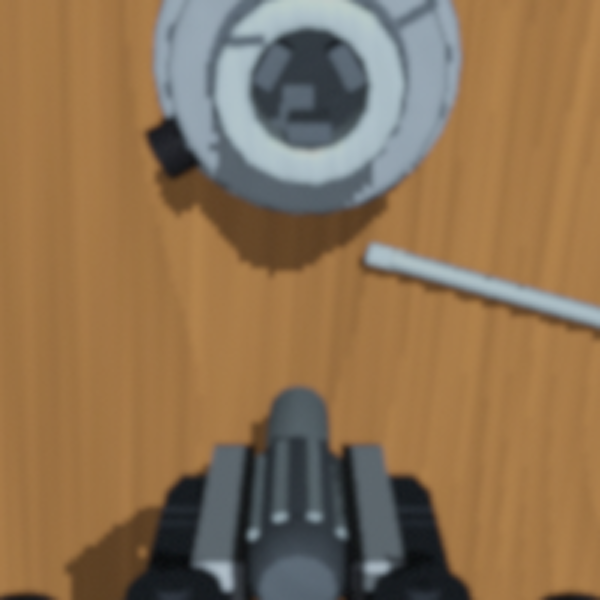

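```bash
python3 - <<'E'
from h import *
im=cv2.imread('pics/w5.png'); s=env.get_state(); c=cam('wrist',s)
roi=im[95:165,285:360]; hsv=cv2.cvtColor(roi,cv2.COLOR_BGR2HSV); print(roi[:,38].sum(1)[::5], roi[35].sum(1)[::4])
m=((roi.sum(2)>540)).astype(np.uint8)
cn,_=cv2.findContours(m,cv2.RETR_EXTERNAL,cv2.CHAIN_APPROX_NONE); k=max(cn,key=cv2.contourArea); h=cv2.convexHull(k)
e=cv2.fitEllipse(h); (x,y),r=cv2.minEnclosingCircle(h); print(e,(x,y,r))
for z,u in ((.092,e[0]),(.092,(x,y))):
    p=plane(c,(u[0]+285,u[1]+95),z); print(p, togo((p[0][0],p[0][1],.158)))
E
```

```text
[336 592 565 230 175 174 174 291 260 210 314 479 570 474] [493 344 549 572 531 179 228 209 312 307 198 169 173 227 204 555 557 521
 483]
((37.586669921875, 33.165340423583984), (59.25658416748047, 60.99337387084961), 16.602659225463867) (37.29545593261719, 33.0, 30.58078384399414)
[[ 0.57754923 -0.28424149  0.092     ]] [-60.79374199   0.45523578   1.79243466]
[[ 0.57735337 -0.28414788  0.092     ]] [-60.89899      0.45566458   1.60258104]
```

```bash
python3 -m inch '[[[-40,0,2,0],[-60,0,2,0],[-60,0,2,0],[-60,0,2,0],[-60,0,2,0]]]'
python3 - <<'E'
from h import *
im,c=snap('wrist','w6'); s=env.get_state(); print(s['tcp_pos'],yaw(s),s['finger_gap'])
cv2.imwrite('pics/w6c.png',cv2.resize(im[150:350,220:420],None,fx=3,fy=3,interpolation=cv2.INTER_CUBIC))
print(togo((.5774,-.2842,.158))); im,c=snap('side','s6'); cv2.imwrite('pics/s6c.png',cv2.resize(im[280:380,300:460],None,fx=5,fy=5,interpolation=cv2.INTER_CUBIC))
E
```

```text
clock: 5.85
tcp_pos: [0.5787, -0.2863, 0.1596]
orientation: [-0.515, 0.515, -0.484, 0.485]
wrist_force: [1.2, -0.2, 0.2]
finger_gap: 0.0141
[ 0.57885393 -0.28641404  0.15937864] (np.float64(3.415368433396125), np.float64(-86.58465248922613)) 0.01395741163626257
[-2.29754586  1.37646392 -1.32028737]
```

View pics/w6c.png

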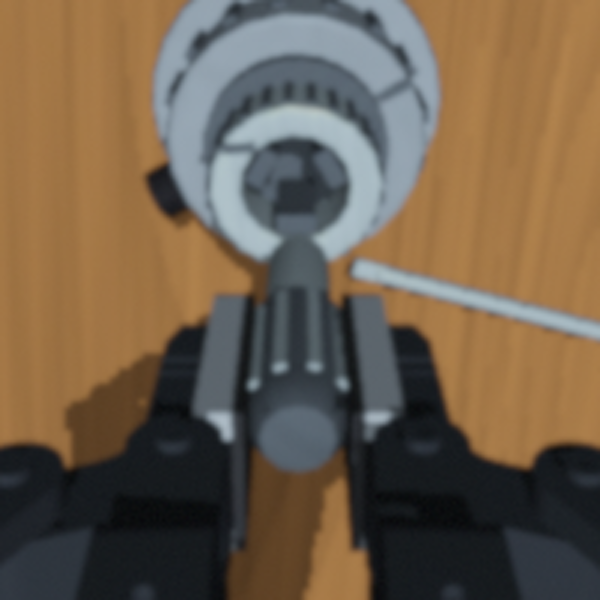

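View pics/s6c.png

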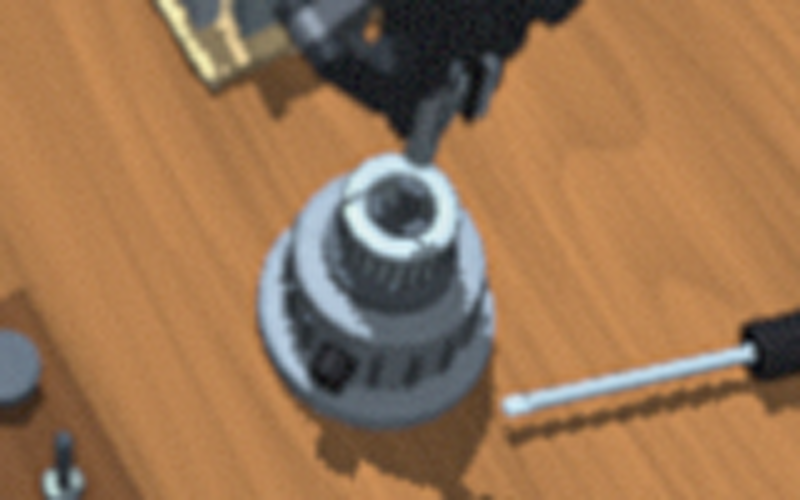

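```bash
python3 - <<'E'
from h import *
im=cv2.imread('pics/w6.png'); s=env.get_state(); c=cam('wrist',s)
x0,y0=284,180
roi=im[y0:y0+60,x0:x0+70]; m=(roi.sum(2)>500).astype(np.uint8)
cn,_=cv2.findContours(m,cv2.RETR_EXTERNAL,cv2.CHAIN_APPROX_NONE); k=max(cn,key=cv2.contourArea); h=cv2.convexHull(k)
e=cv2.fitEllipse(h); print(e,len(h))
T=RT(s)
for dz in (0,):
  for u in ((318.7,211.3),(e[0][0]+x0,e[0][1]+y0)):
    print('ring tool',u,T.T@(plane(c,u,.092)[0]-s['tcp_pos'])*1000)
  print('nose tool',T.T@(plane(c,(319.3,295.7),s['tcp_pos'][2]+.030)[0]-s['tcp_pos'])*1000)
v=im.copy()
cv2.ellipse(v,((e[0][0]+x0,e[0][1]+y0),e[1],e[2]),(0,0,255),1); cv2.imwrite('pics/w6e.png',cv2.resize(v[170:270,270:370],None,fx=5,fy=5))
E
```

```text
((35.29094314575195, 30.592741012573242), (49.85787582397461, 53.96841049194336), 111.47447204589844) 21
ring tool (318.7, 211.3) [-2.73774788 67.20452836 -0.64436171]
ring tool (319.29094314575195, 210.59274101257324) [-3.27410108 67.20450925 -0.22402277]
nose tool [ -1.10461461 -30.00056197  -0.36140596]
```

View pics/w6e.png

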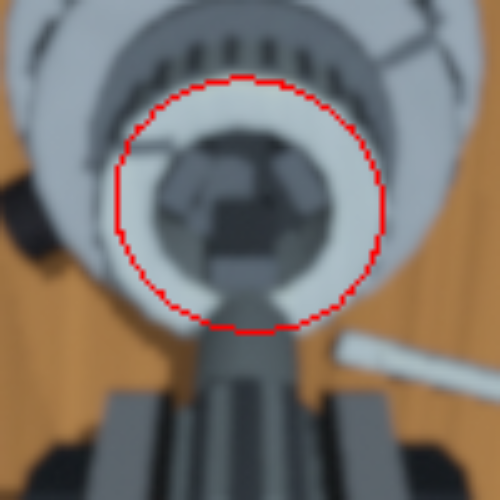

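```bash
python3 -m inch '[[[-1.8,0,-0.4,0],[-1.8,16,-0.4,0],[-1.8,30,-0.4,0],[-1.8,30,-0.4,0],[-1.8,30,-0.4,0]]]'
python3 - <<'E'
from h import *
im,c=snap('wrist','w7'); s=env.get_state(); print(s['tcp_pos'],s['finger_gap'])
cv2.imwrite('pics/w7c.png',cv2.resize(im[180:330,250:390],None,fx=4,fy=4,interpolation=cv2.INTER_CUBIC))
im,c=snap('side','s7'); cv2.imwrite('pics/s7c.png',cv2.resize(im[280:380,300:460],None,fx=5,fy=5,interpolation=cv2.INTER_CUBIC))
E
```

```text
clock: 6.45
tcp_pos: [0.5784, -0.2835, 0.1289]
orientation: [-0.515, 0.515, -0.485, 0.484]
wrist_force: [0.5, -0.4, 0.3]
finger_gap: 0.0143
[ 0.5788374  -0.28374691  0.12953322] 0.013814628616756938
```

View pics/w7c.png

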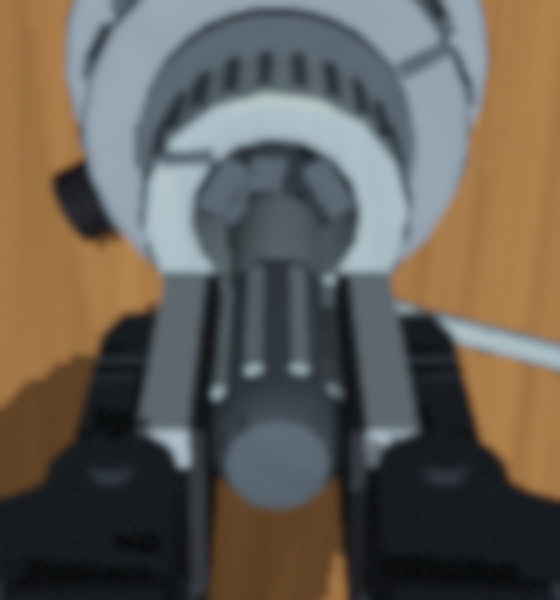

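View pics/s7c.png

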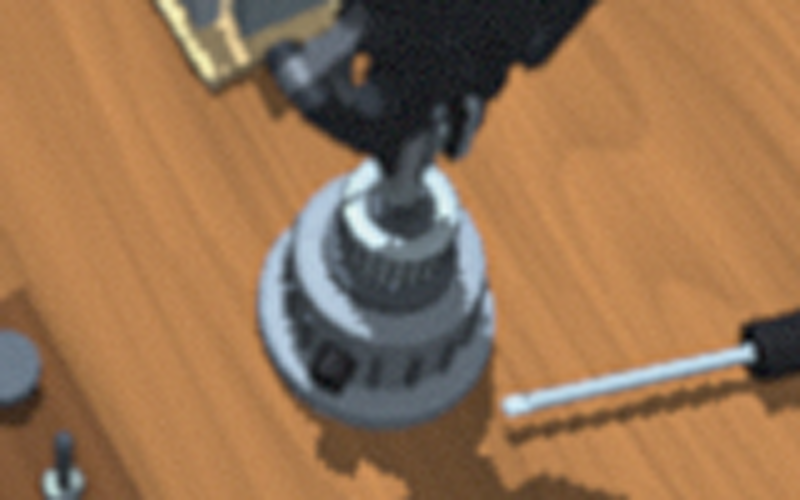

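```bash
python3 -m inch '[[[0,4,0,0],[0,8,0,0],[0,10,0,0],[0,10,0,0]]]'; python3 -m inch '[[[0,3,0,0],[0,6,0,0],[0,8,0,0],[0,8,0,0]]]'
```

```text
clock: 6.95
tcp_pos: [0.5783, -0.2833, 0.1186]
orientation: [-0.515, 0.515, -0.485, 0.484]
wrist_force: [0.0, -0.0, -1.0]
finger_gap: 0.0145
clock: 7.35
tcp_pos: [0.5784, -0.2833, 0.1105]
orientation: [-0.515, 0.515, -0.485, 0.484]
wrist_force: [-2.1, -0.7, -1.1]
finger_gap: 0.0141
```

```bash
python3 -m inch '[[[0,3,-0.5,0],[0,6,-0.5,0],[0,8,-0.5,0],[0,8,-0.5,0]]]'; python3 -m inch '[[[0,2,0,0],[0,4,0,0],[0,5,0,0],[0,5,0,0]]]'
```

```text
clock: 7.75
tcp_pos: [0.578, -0.2832, 0.1025]
orientation: [0.515, -0.515, 0.485, -0.484]
wrist_force: [0.1, 0.4, -0.5]
finger_gap: 0.0141
clock: 8.15
tcp_pos: [0.5781, -0.2834, 0.0978]
orientation: [0.515, -0.515, 0.485, -0.484]
wrist_force: [0.4, -0.4, -1.2]
finger_gap: 0.0143
```

```bash
python3 -m inch '[[[0,1,0,0],[0,1.5,0,0],[0,1.5,0,0]]]'; python3 -m inch '[[[0,0.5,0,0],[0,1,0,0],[0,1,0,0]]]'
```

```text
clock: 8.45
tcp_pos: [0.5781, -0.2835, 0.0965]
orientation: [0.515, -0.515, 0.485, -0.484]
wrist_force: [-0.8, 0.6, -1.1]
finger_gap: 0.0142
clock: 8.75
tcp_pos: [0.5782, -0.2835, 0.0956]
orientation: [0.515, -0.515, 0.484, -0.485]
wrist_force: [0.1, -0.2, -0.3]
finger_gap: 0.0141
```

```bash
python3 -m inch '[[[0,0,0,0],[0,0,0,0],[0,0,0,0],[0,0,0,0]]]' 40
python3 -m inch '[[[0,-20,0,0],[0,-60,0,0],[0,-60,0,0],[0,-60,0,0]]]'
python3 - <<'E'
from h import *
im,c=snap('wrist','w8'); s=env.get_state(); print(s['tcp_pos'],s['finger_gap'],s['joint_pos'])
print(proj(c,[(.5775,-.2842,.126),(.5775,-.2842,.092)]))
cv2.imwrite('pics/w8c.png',cv2.resize(im[150:350,220:420],None,fx=3,fy=3,interpolation=cv2.INTER_CUBIC))
im,c=snap('side','s8'); cv2.imwrite('pics/s8c.png',cv2.resize(im[280:380,300:460],None,fx=5,fy=5,interpolation=cv2.INTER_CUBIC))
E
```

```text
clock: 9.15
tcp_pos: [0.5782, -0.2835, 0.0956]
orientation: [0.515, -0.515, 0.484, -0.485]
wrist_force: [-0.3, 0.8, -0.8]
finger_gap: 0.0403
clock: 9.55
tcp_pos: [0.579, -0.284, 0.157]
orientation: [0.515, -0.515, 0.483, -0.486]
wrist_force: [0.1, -0.4, -0.8]
finger_gap: 0.0399
[ 0.57816363 -0.28347859  0.15556991] 0.040051113810947093 [-5.80479174e-01  4.75272647e-01  1.00991654e-01  1.19607685e+00
  1.14674713e-04  9.29236041e-01]
[[317.14063699 236.55923364]
 [317.2594356  216.04503562]]
```

View pics/w8c.png

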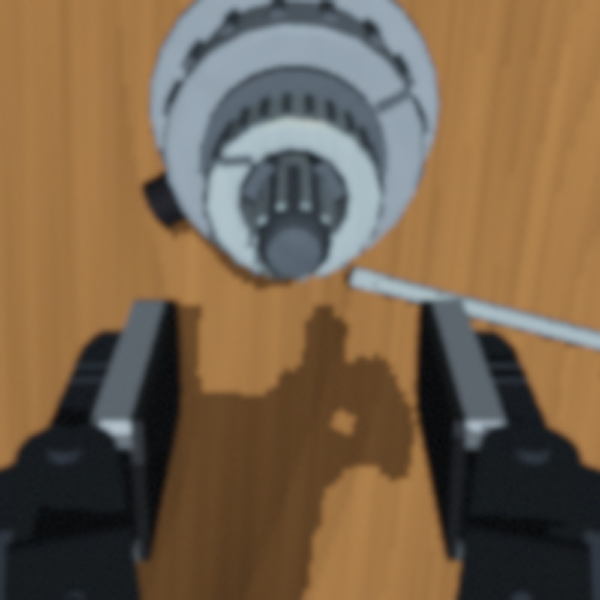

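View pics/s8c.png

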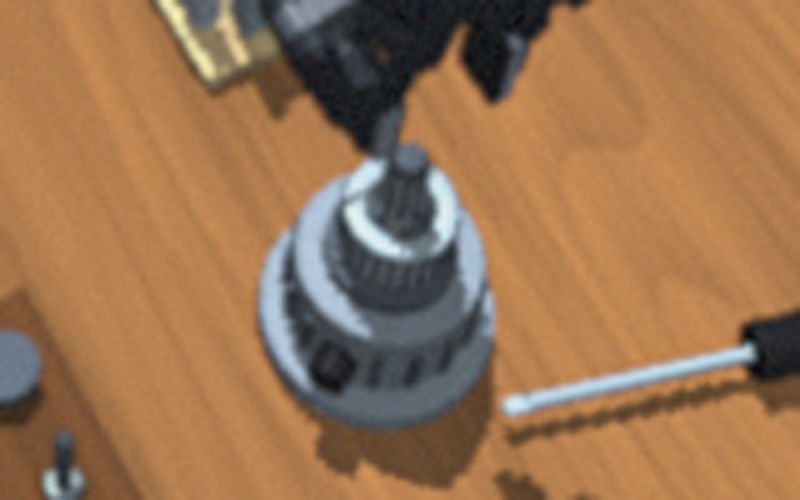

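```bash
python3 - <<'E'
from h import *
s=env.get_state(); c=cam('wrist',s); cs=cam('side')
print(tri(c,(318.7,233.3),cs,(381.8,311.5)), proj(cs,[(.5775,-.2842,.126),(.5775,-.2842,.116),(.5775,-.2842,.092)]))
E
```

```text
(array([ 0.57807127, -0.28281008,  0.1211942 ]), np.float64(0.002404697542643637)) [[381.58523092 310.9755135 ]
 [380.86174416 313.83238979]
 [379.18248048 320.45624953]]
```

```bash
python3 -m inch '[[[0,0,0,-55],[0,0,0,-55],[0,0,0,-55],[0,0,0,-55],[0,0,0,-55],[0,0,0,-55],[0,0,0,-55],[0,0,0,-55]]]' 64
python3 -m inch '[[[0,30,0,0],[0,60,0,0],[0,80,0,0],[0,88,0,0],[0,88,0,0],[0,88,0,0]]]' 64
python3 - <<'E'
from h import *
im,c=snap('wrist','w9'); s=env.get_state(); print(s['tcp_pos'],s['finger_gap'],s['joint_pos'],yaw(s))
E
```

```text
clock: 10.45
tcp_pos: [0.5773, -0.2829, 0.1539]
orientation: [0.681, -0.68, 0.193, -0.191]
wrist_force: [0.1, 0.7, 0.6]
finger_gap: 0.0637
clock: 11.05
tcp_pos: [0.5785, -0.2837, 0.0682]
orientation: [-0.68, 0.681, -0.192, 0.192]
wrist_force: [0.9, -0.2, -0.3]
finger_gap: 0.064
[ 0.57890469 -0.283937    0.06874248] 0.06382027549095604 [-5.80442329e-01  5.31223966e-01 -2.98101527e-02  1.00788706e+00
  1.13065311e-04 -3.02572886e-02] (np.float64(58.47672834187308), np.float64(-31.523277713565385))
```

View pics/w9.png

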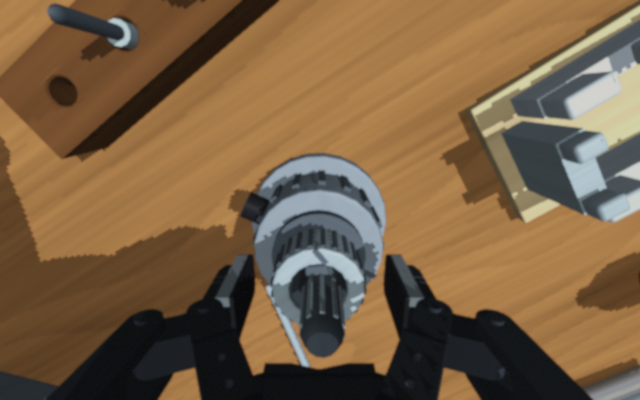

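```bash
python3 -m inch '[[[0,0,0,0],[0,0,0,0],[0,0,0,0],[0,0,0,0],[0,0,0,0]]]' 36 60
python3 -m inch '[[[0,0,0,8],[0,0,0,16],[0,0,0,24],[0,0,0,32],[0,0,0,40],[0,0,0,48],[0,0,0,56],[0,0,0,60],[0,0,0,60]]]'
python3 - <<'E'
from h import *
im,c=snap('wrist','w10'); s=env.get_state(); print(s['tcp_pos'],s['finger_gap'],s['joint_pos'],yaw(s),s['ft_torque'],s['wrist_force'])
E
```

```text
clock: 11.6
tcp_pos: [0.5788, -0.2843, 0.0694]
orientation: [-0.68, 0.681, -0.191, 0.193]
wrist_force: [-1.4, -0.3, 5.6]
finger_gap: 0.0406
clock: 12.5
tcp_pos: [0.5781, -0.2846, 0.0695]
orientation: [-0.492, 0.493, -0.506, 0.508]
wrist_force: [-3.0, -1.1, 7.1]
finger_gap: 0.0407
[ 0.57811161 -0.28462749  0.06945974] 0.040466048063272544 [-0.5811325   0.52990318 -0.03014771  1.00868031 -0.00178888  1.01717196] (np.float64(-1.576145095624083), np.float64(-91.57626701872398)) [-0.28939197  0.8995236  -0.13518275] [-3.41202508 -2.25841246  7.6139198 ]
```

View pics/w10.png

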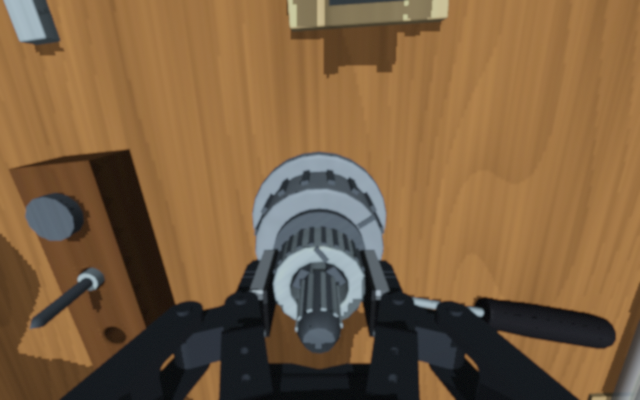

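```bash
python3 -m inch '[[[0,0,0,8],[0,0,0,16],[0,0,0,24],[0,0,0,32],[0,0,0,40],[0,0,0,46],[0,0,0,46]]]'
python3 - <<'E'
from h import *
im,c=snap('wrist','w11'); s=env.get_state(); print(s['finger_gap'],s['joint_pos'],yaw(s),s['ft_torque'],s['wrist_force'])
cv2.imwrite('pics/w11c.png',cv2.resize(im[140:360,220:420],None,fx=2.7,fy=2.7,interpolation=cv2.INTER_CUBIC))
E
```

```text
clock: 13.25
tcp_pos: [0.5776, -0.2844, 0.0694]
orientation: [-0.255, 0.256, -0.659, 0.66]
wrist_force: [-5.8, -0.8, 7.8]
finger_gap: 0.0405
0.04071062955934146 [-5.81267667e-01  5.29728133e-01 -3.05166042e-02  1.00952719e+00
 -1.74682364e-03  1.82007987e+00] (np.float64(-47.587071764083156), np.float64(-137.58718923523648)) [-0.05715684  1.14845473 -0.10338921] [-4.5560213  -1.42929132  8.65003952]
```

View pics/w11c.png

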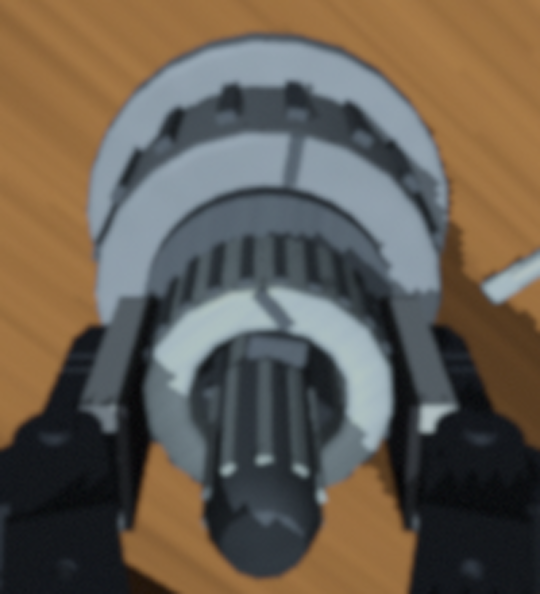

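```bash
python3 -m inch '[[[0,0,0,4],[0,0,0,8],[0,0,0,8]]]'
python3 -c "
from h import *
s=env.get_state(); print(yaw(s),s['ft_torque'],s['joint_pos'][5])"
python3 -m inch '[[[0,0,0,4],[0,0,0,6],[0,0,0,6]]]'
python3 -c "
from h import *
s=env.get_state(); print(yaw(s),s['ft_torque'],s['joint_pos'][5])"
```

```text
clock: 13.6
tcp_pos: [0.5776, -0.2843, 0.0694]
orientation: [-0.209, 0.21, -0.675, 0.676]
wrist_force: [-5.3, -1.8, 8.1]
finger_gap: 0.0405
(np.float64(-55.49097631458534), np.float64(-145.49112865830637)) [-0.12723917  1.20166242  0.99559735] 1.9582847271227692
clock: 13.9
tcp_pos: [0.5797, -0.2832, 0.0693]
orientation: [-0.176, 0.173, -0.685, 0.686]
wrist_force: [0.4, 3.3, 6.0]
finger_gap: 0.0402
(np.float64(-61.41730080311832), np.float64(-151.41695374158002)) [ 0.52291616 -0.37722942  0.4522499 ] 2.063103087306867
```

```bash
python3 - <<'E'
from h import *
im,c=snap('wrist','w12')
cv2.imwrite('pics/w12c.png',cv2.resize(im[140:360,220:420],None,fx=2.7,fy=2.7,interpolation=cv2.INTER_CUBIC))
E
```

```text
(no output)
```

View pics/w12c.png

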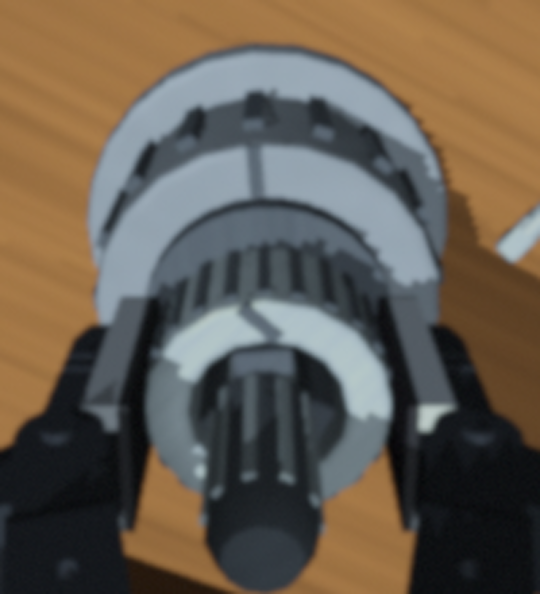

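```bash
python3 -m inch '[[[0,0,0,0],[0,0,0,0],[0,0,0,0],[0,0,0,0]]]' 64
python3 -m inch '[[[0,-40,0,0],[0,-90,0,0],[0,-90,0,0],[0,-90,0,0]]]'
python3 - <<'E'
from h import *
im,c=snap('wrist','w13'); s=env.get_state(); print(s['tcp_pos'],yaw(s))
cv2.imwrite('pics/w13c.png',cv2.resize(im[140:290,240:400],None,fx=4,fy=4,interpolation=cv2.INTER_CUBIC))
E
```

```text
clock: 14.35
tcp_pos: [0.5778, -0.2836, 0.0672]
orientation: [0.174, -0.174, 0.685, -0.685]
wrist_force: [0.0, 0.6, -0.4]
finger_gap: 0.0641
clock: 14.75
tcp_pos: [0.5791, -0.2843, 0.1594]
orientation: [-0.175, 0.173, -0.684, 0.686]
wrist_force: [-0.3, 0.1, 0.2]
finger_gap: 0.0638
[ 0.57815073 -0.28361773  0.15763891] (np.float64(-61.50990652271701), np.float64(-151.5098980179221))
```

View pics/w13c.png

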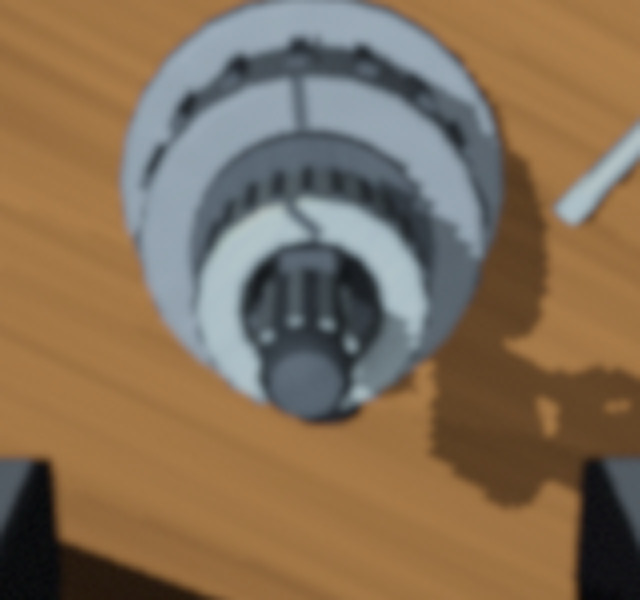

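```bash
python3 - <<'E'
from h import *
s=env.get_state(); c=cam('wrist',s)
f=lambda p:(240+p[0]/4,140+p[1]/4)
ax=plane(c,f((313,302)),.092)[0]; print(ax)
def ang(p,z):
    q=plane(c,f(p),z)[0]-ax; return np.degrees(np.arctan2(q[1],q[0])).round(1),(np.linalg.norm(q[:2])*1000).round(1)
for p in ((287,203),(302,220),(318,236)): print('groove',ang(p,.092))
for p in ((297,78),(300,104),(303,130)): print('line',ang(p,.056))
w8=None
E
```

```text
[ 0.57854349 -0.2836661   0.092     ]
groove (np.float64(42.2), np.float64(18.9))
groove (np.float64(35.6), np.float64(15.4))
groove (np.float64(24.4), np.float64(12.3))
line (np.float64(33.9), np.float64(33.3))
line (np.float64(33.8), np.float64(28.1))
line (np.float64(33.5), np.float64(22.8))
```

```bash
python3 -m inch '[[[-110,0,-460,-80],[-110,0,-460,-80],[-110,0,-460,-80],[-110,0,-460,-80],[-110,0,-460,-80],[-110,0,-460,-80],[-110,0,-460,-80],[-110,0,-460,-80],[-110,0,-460,-80],[-110,0,-460,-80]]]' 60
python3 - <<'E'
from h import *
s=env.get_state(); print(yaw(s),s['tcp_pos'],togo((.4145,.328,.13)))
E
```

```text
clock: 15.8
tcp_pos: [0.4524, 0.1761, 0.1559]
orientation: [-0.575, 0.576, -0.412, 0.41]
wrist_force: [0.4, -0.7, 0.5]
finger_gap: 0.0603
(np.float64(18.927407217590083), np.float64(-71.07284644857313)) [0.45236223 0.17607972 0.15589413] [-155.95444965   26.04487327   13.55361761]
```

```bash
python3 -m inch '[[[-156,26,13,-59],[-156,26,13,-59],[-156,26,13,-59],[-156,26,13,-59],[-156,26,13,-59],[-156,26,13,-59],[-156,26,13,-59],[-156,26,13,-59],[-156,26,13,-59]]]' 50
python3 - <<'E'
from h import *
im,c=snap('wrist','w14'); s=env.get_state(); print(yaw(s),s['tcp_pos'],s['joint_pos'].round(2))
snap('top','t14')
E
```

```text
clock: 16.7
tcp_pos: [0.4174, 0.3248, 0.1304]
orientation: [-0.702, 0.703, -0.079, 0.077]
wrist_force: [-0.2, -0.6, 0.2]
finger_gap: 0.0501
(np.float64(77.33500343925459), np.float64(-12.665093531408235)) [0.41755738 0.32490271 0.130627  ] [ 0.51  0.28 -0.25  1.04  0.    0.73]
```

View pics/w14.png

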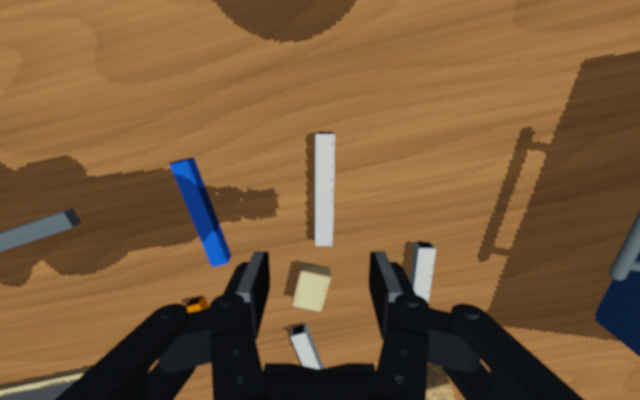

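View pics/t14.png

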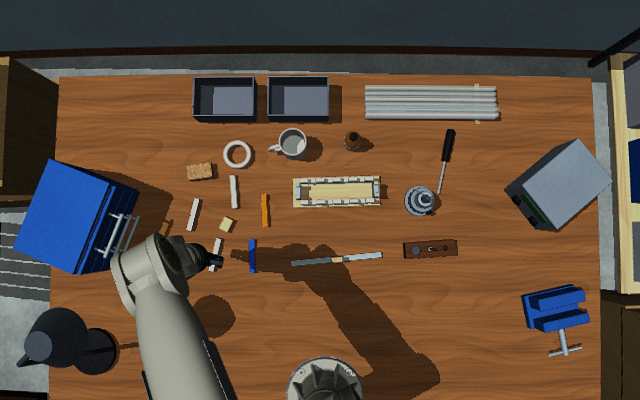

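```bash
cat >> h.py <<'E'
def tubes(im,c,z=.016,thr=150,show=None):
    hsv=cv2.cvtColor(im,cv2.COLOR_BGR2HSV); m=((hsv[...,1]<45)&(hsv[...,2]>thr)).astype(np.uint8)
    cn,_=cv2.findContours(m,cv2.RETR_EXTERNAL,cv2.CHAIN_APPROX_NONE); out=[]
    for k in cn:
        if cv2.contourArea(k)<300: continue
        r=cv2.minAreaRect(k); bp=plane(c,cv2.boxPoints(r),z)
        l=[np.linalg.norm(bp[i]-bp[i+1])*1000 for i in (0,1)]; i=int(np.argmax(l)); d=bp[i+1]-bp[i]
        a=(np.degrees(np.arctan2(d[1],d[0]))+90)%180-90
        out.append((np.round(r[0],1),bp.mean(0).round(4),round(max(l),1),round(min(l),1),round(a,1)))
    return out
E
python3 - <<'E'
from h import *
s=env.get_state(); c=cam('wrist',s)
for t in tubes(cv2.imread('pics/w14.png'),c): print(t)
p=[(316,132),(335,132),(333,246),(314,246)]
q=plane(c,p,.016);print(q,q.mean(0))
print(togo((q.mean(0)[0],q.mean(0)[1],.003)))
E
```

```text
(array([305., 352.]), array([0.579 , 0.2731, 0.016 ]), np.float64(49.3), np.float64(16.5), np.float64(5.4))
(array([424. , 273.1]), array([0.5133, 0.403 , 0.016 ]), np.float64(55.7), np.float64(16.0), np.float64(-13.3))
(array([324.5, 189.5]), array([0.4154, 0.3292, 0.016 ]), np.float64(99.0), np.float64(15.3), np.float64(-11.8))
[[0.36402071 0.33340287 0.016     ]
 [0.36736237 0.34832147 0.016     ]
 [0.46645293 0.32593803 0.016     ]
 [0.46269423 0.3091166  0.016     ]] [0.41513256 0.32919474 0.016     ]
[ -3.37499815 127.90365321   3.61750709]
```

```bash
python3 -m inch '[[[-3,45,3,0],[-3,90,3,0],[-3,118,3,0],[-3,127,3,0],[-3,127,3,0],[-3,127,3,0]]]' 40 
python3 -m inch '[[[0,0,0,0],[0,0,0,0],[0,0,0,0],[0,0,0,0],[0,0,0,0],[0,0,0,0]]]' 8 40
python3 -m inch '[[[0,-30,0,0],[0,-80,0,0],[0,-120,0,0],[0,-120,0,0],[0,-120,0,0]]]'
python3 - <<'E'
from h import *
im,c=snap('wrist','w15'); s=env.get_state(); print(yaw(s),s['tcp_pos'],s['finger_gap'])
E
```

```text
clock: 17.4
tcp_pos: [0.4169, 0.3295, 0.0058]
orientation: [0.703, -0.702, 0.077, -0.078]
wrist_force: [-0.4, 0.8, 0.7]
finger_gap: 0.0401
clock: 18.0
tcp_pos: [0.4174, 0.3298, 0.0065]
orientation: [0.704, -0.702, 0.076, -0.078]
wrist_force: [-0.0, 0.1, 7.0]
finger_gap: 0.0147
clock: 18.5
tcp_pos: [0.4168, 0.3294, 0.1261]
orientation: [0.704, -0.702, 0.076, -0.078]
wrist_force: [-1.0, 0.0, -1.3]
finger_gap: 0.0146
(np.float64(77.49345684602518), np.float64(-12.50654979528945)) [0.41571043 0.32882883 0.12459367] 0.014566712643677196
```

View pics/w15.png

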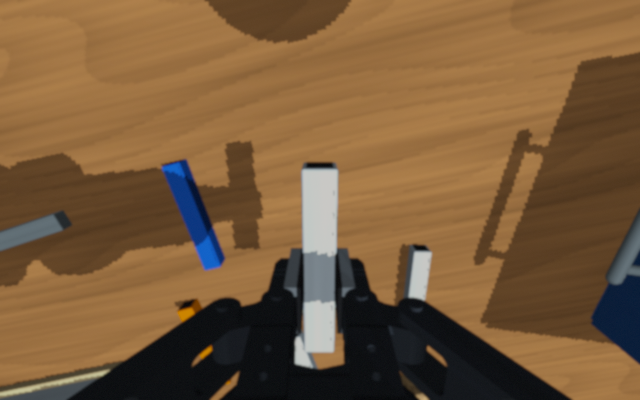

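```bash
python3 -m inch '[[[259,-45,-300,-14.5],[259,-45,-300,-14.5],[259,-45,-300,-14.5],[259,-45,-300,-14.5],[259,-45,-300,-14.5],[259,-45,-300,-14.5],[259,-45,-300,-14.5],[259,-45,-300,-14.5],[259,-45,-300,-14.5],[259,-45,-300,-14.5]]]'
python3 - <<'E'
from h import *
im,c=snap('wrist','w16'); s=env.get_state(); print(yaw(s),s['tcp_pos'],s['finger_gap'])
E
```

```text
clock: 19.55
tcp_pos: [0.6031, -0.0215, 0.1672]
orientation: [0.707, -0.707, -0.01, 0.013]
wrist_force: [-0.8, 0.6, -0.6]
finger_gap: 0.0148
(np.float64(91.9309020637121), np.float64(1.9312141701780716)) [ 0.60245489 -0.02005979  0.16741358] 0.014610301738425313
```

View pics/w16.png

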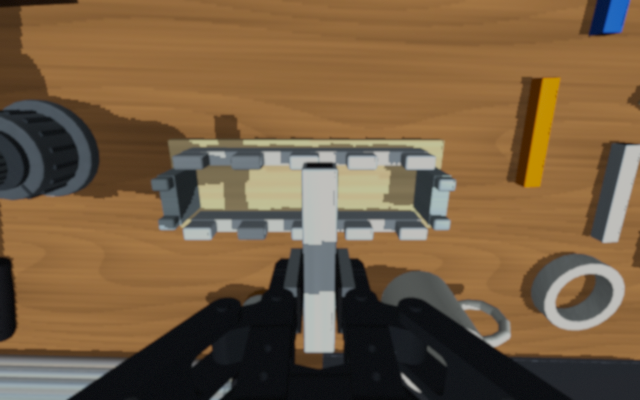

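```bash
python3 - <<'E'
import cv2
im=cv2.imread('pics/w16.png'); cv2.imwrite('pics/w16c.png',cv2.resize(im[130:250,145:465],None,fx=2.5,fy=2.5,interpolation=cv2.INTER_CUBIC))
E
```

```text
(no output)
```

View pics/w16c.png

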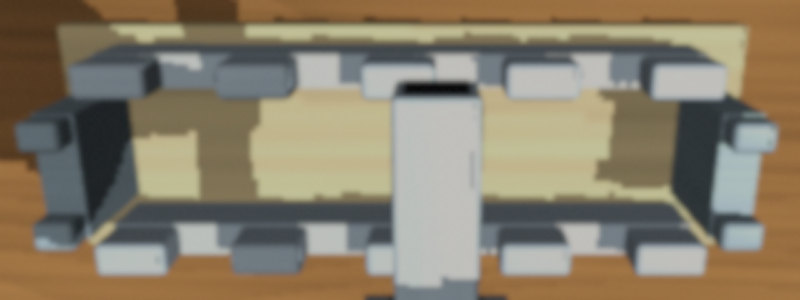

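```bash
python3 - <<'E'
from h import *
s=env.get_state(); c=cam('wrist',s); f=lambda p:(145+p[0]/2.5,130+p[1]/2.5)
P={k:plane(c,f(p),.055)[0] for k,p in dict(n1=(108,80),n2=(254,81),n5=(689,80),f1=(132,258),f5=(670,257),f4=(535,257)).items()}
for k,v in P.items(): print(k,v.round(4))
cen=(P['n1']+P['n5']+P['f1']+P['f5'])/4; print('centre',cen, 'comb sep',np.linalg.norm((P['n1']+P['n5']-P['f1']-P['f5'])/2),'len',np.linalg.norm(P['n1']-P['n5']),np.linalg.norm(P['f1']-P['f5']))
d=P['n5']+P['f5']-P['n1']-P['f1']; a=np.degrees(np.arctan2(d[1],d[0]))-90; print('yaw',a)
T=RT(s)
print('centre in tool', T.T@(cen-s['tcp_pos'])*1000)
# held tube ends, top face at TCP+.0095
for u in ((303.5,167),(337,167),(303,352),(335,352)): print(T.T@(plane(c,u,s['tcp_pos'][2]+.0095)[0]-s['tcp_pos'])*1000)
ya=np.radians(a)
for y in (-.072,-.024,.024,.072): print(y,(cen+np.array([-np.sin(ya)*y,np.cos(ya)*y,0])).round(4))
E
```

```text
n1 [ 0.5752 -0.1293  0.055 ]
n2 [ 0.5739 -0.0814  0.055 ]
n5 [0.5687 0.0615 0.055 ]
f1 [ 0.6389 -0.127   0.055 ]
f5 [0.6321 0.0634 0.055 ]
f4 [0.6337 0.0156 0.055 ]
centre [ 0.60372558 -0.03284851  0.055     ] comb sep 0.06358884663479582 len 0.19094220993446856 0.1904923016725863
yaw 1.9771928839657704
centre in tool [  1.28917529 112.39177004 -12.9771608 ]
[-53.03470068  -9.29803627  -7.60760044]
[-53.03278937  -9.27837867   6.85021065]
[46.96922647 -9.70099703 -9.41564517]
[46.9804593  -9.67790324  7.59588571]
-0.072 [ 0.6062 -0.1048  0.055 ]
-0.024 [ 0.6046 -0.0568  0.055 ]
0.024 [ 0.6029 -0.0089  0.055 ]
0.072 [0.6012 0.0391 0.055 ]
```

```bash
python3 -m inch '[[[4,0,-36.5,0],[4,40,-36.5,0],[4,77,-36.5,0],[4,77,-36.5,0],[4,77,-36.5,0]]]'
python3 - <<'E'
from h import *
im,c=snap('wrist','w17'); s=env.get_state(); print(yaw(s),s['tcp_pos'],s['finger_gap'])
snap('side','s17'); im=cv2.imread('pics/s17.png'); cv2.imwrite('pics/s17c.png',cv2.resize(im[170:310,260:420],None,fx=4,fy=4,interpolation=cv2.INTER_CUBIC))
E
```

```text
clock: 20.1
tcp_pos: [0.6075, -0.0545, 0.092]
orientation: [0.707, -0.707, -0.012, 0.014]
wrist_force: [0.2, 0.4, 0.5]
finger_gap: 0.0148
(np.float64(92.10357585671395), np.float64(2.1035741169016964)) [ 0.60908039 -0.05506367  0.09360777] 0.0142285621814932
```

View pics/w17.png

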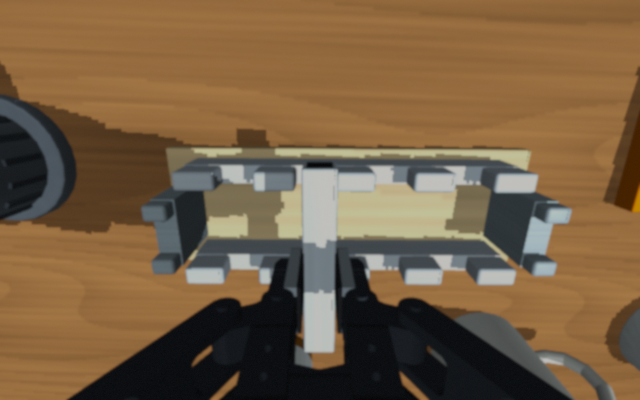

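View pics/s17c.png

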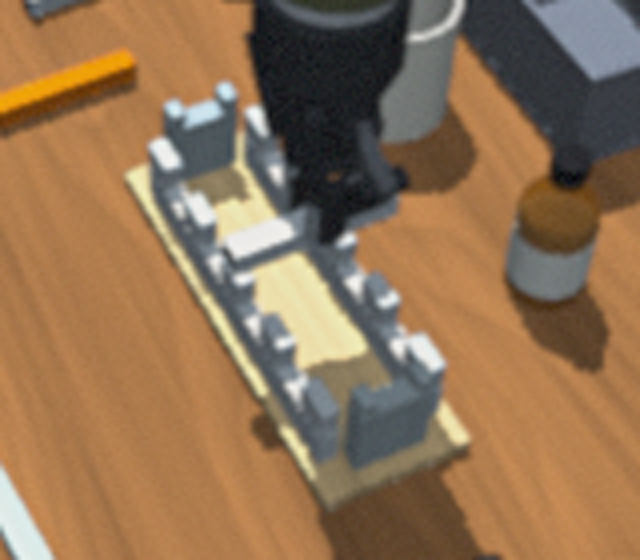

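```bash
python3 - <<'E'
from h import *
s=env.get_state(); c=cam('wrist',s); T=RT(s)
f=lambda u,z:(T.T@(plane(c,u,z)[0]-s['tcp_pos'])*1000).round(1)
for n,u in dict(n1=(198,178),n2=(275.5,179),n4=(434,179),n5=(513,180),f1=(208,274),f4=(421,274),f5=(493,274)).items(): print(n,f(u,.055))
for u in ((303.5,167),(337,167),(303,352),(335,352)): print('tube',f(u,s['tcp_pos'][2]+.0095))
E
python3 -c "
import cv2
im=cv2.imread('pics/w17.png'); cv2.imwrite('pics/w17c.png',cv2.resize(im[140:300,140:580],None,fx=1.8,fy=1.8,interpolation=cv2.INTER_CUBIC))"
```

```text
n1 [-35.7  39.5 -73.1]
n2 [-35.1  39.5 -26.9]
n4 [-35.1  39.4  67.7]
n5 [-34.5  39.4 114.9]
f1 [ 29.9  39.6 -74.5]
f4 [29.8 39.6 66.7]
f5 [ 29.8  39.5 114.3]
tube [-53.1  -9.6  -7.6]
tube [-53.1  -9.6   6.8]
tube [47.3 -9.4 -9.4]
tube [47.3 -9.4  7.6]
```

View pics/w17c.png

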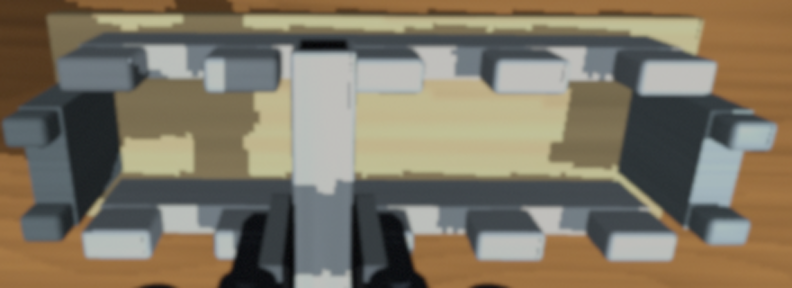

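```bash
python3 -m inch '[[[0,0,-3,0],[0,10,-3,0],[0,20,-3,0],[0,20,-3,0],[0,20,-3,0]]]'
python3 - <<'E'
from h import *
im,c=snap('wrist','w18'); s=env.get_state(); print(yaw(s),s['tcp_pos'],s['wrist_force'])
cv2.imwrite('pics/w18c.png',cv2.resize(im[140:340,140:580],None,fx=1.8,fy=1.8,interpolation=cv2.INTER_CUBIC))
E
```

```text
clock: 20.7
tcp_pos: [0.6086, -0.0593, 0.0718]
orientation: [0.707, -0.707, -0.012, 0.013]
wrist_force: [0.4, -1.0, -0.2]
finger_gap: 0.0145
(np.float64(91.9912254217061), np.float64(1.9912367884607831)) [ 0.60892589 -0.0593544   0.07225582] [-0.73864658  0.16023621 -0.05774844]
```

View pics/w18c.png

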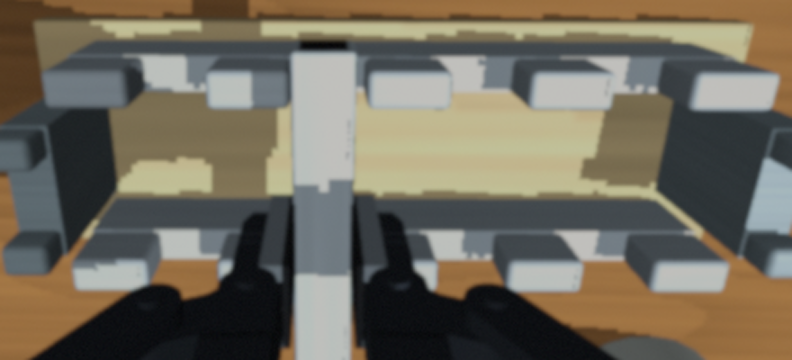

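```bash
python3 -m inch '[[[0,0,1.3,0],[0,6,1.3,0],[0,12,1.3,0],[0,12,1.3,0],[0,12,1.3,0]]]'
python3 - <<'E'
from h import *
im,c=snap('wrist','w19'); s=env.get_state(); print(yaw(s),s['tcp_pos'],s['wrist_force'])
cv2.imwrite('pics/w19c.png',cv2.resize(im[140:340,140:580],None,fx=1.8,fy=1.8,interpolation=cv2.INTER_CUBIC))
E
```

```text
clock: 21.25
tcp_pos: [0.6088, -0.058, 0.0601]
orientation: [0.707, -0.707, -0.012, 0.013]
wrist_force: [0.2, -0.2, -0.5]
finger_gap: 0.0146
(np.float64(92.00000665144039), np.float64(2.00000969848802)) [ 0.60900982 -0.05800944  0.06040653] [-0.47001742  0.52337414 -0.44518895]
```

View pics/w19c.png

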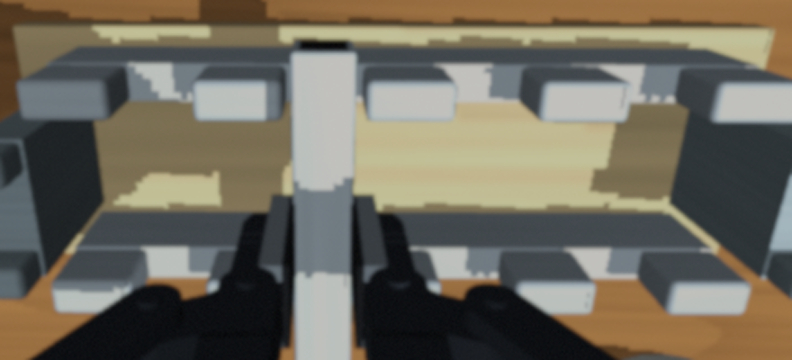

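```bash
python3 -m inch '[[[0,6,0,0],[0,12,0,0],[0,16,0,0],[0,16,0,0],[0,18,0,0],[0,18,0,0]]]'
python3 -m inch '[[[0,0,0,0],[0,0,0,0],[0,0,0,0]]]' 28
python3 -m inch '[[[0,-20,0,0],[0,-60,0,0],[0,-110,0,0],[0,-110,0,0],[0,-110,0,0]]]'
python3 - <<'E'
from h import *
im,c=snap('wrist','w20'); s=env.get_state(); print(yaw(s),s['tcp_pos'],s['wrist_force'])
print(tubes(im,c,.051))
snap('top','t20')
E
```

```text
clock: 21.9
tcp_pos: [0.6091, -0.058, 0.0424]
orientation: [0.707, -0.707, -0.012, 0.012]
wrist_force: [-1.6, -0.3, -0.6]
finger_gap: 0.0148
clock: 22.2
tcp_pos: [0.6093, -0.0581, 0.0428]
orientation: [-0.707, 0.707, 0.013, -0.012]
wrist_force: [0.4, -0.7, -0.3]
finger_gap: 0.028
clock: 22.7
tcp_pos: [0.6104, -0.0583, 0.1546]
orientation: [-0.707, 0.707, 0.014, -0.011]
wrist_force: [-0.5, 0.7, -0.3]
finger_gap: 0.028
(np.float64(91.99643701072642), np.float64(1.9964424998221093)) [ 0.60919056 -0.05808044  0.15274789] [-0.3831455   0.42937101 -0.64266215]
[(array([ 38.5, 391.5]), array([ 0.8315, -0.3445,  0.051 ]), np.float64(79.8), np.float64(21.5), np.float64(-87.8)), (array([ 46. , 375.9]), array([ 0.8097, -0.3314,  0.051 ]), np.float64(93.0), np.float64(7.2), np.float64(-89.9)), (array([525.1, 334.6]), array([0.7411, 0.1446, 0.051 ]), np.float64(73.1), np.float64(42.6), np.float64(55.3)), (array([614.5, 298.5]), array([0.6979, 0.2167, 0.051 ]), np.float64(76.9), np.float64(43.4), np.float64(20.2)), (array([462.5, 233. ]), array([0.6358, 0.0642, 0.051 ]), np.float64(24.6), np.float
[... 584 characters left out ...]
loat64(-15.2)), (array([228. , 156.5]), array([ 0.5768, -0.1324,  0.051 ]), np.float64(23.5), np.float64(10.4), np.float64(-88.0)), (array([474.5, 156.5]), array([0.5699, 0.0617, 0.051 ]), np.float64(24.2), np.float64(12.1), np.float64(-88.0)), (array([419.6, 156.5]), array([0.5715, 0.0184, 0.051 ]), np.float64(36.1), np.float64(15.3), np.float64(-76.5)), (array([362.2, 155.4]), array([ 0.5722, -0.0268,  0.051 ]), np.float64(43.3), np.float64(14.2), np.float64(-79.5)), (array([276.3, 155.4]), array([ 0.5746, -0.0943,  0.051 ]), np.float64(45.3), np.float64(13.7), np.float64(85.0)), (array([322., 192.]), array([ 0.6064, -0.0571,  0.051 ]), np.float64(99.6), np.float64(18.5), np.float64(1.5))]
```

View pics/w20.png

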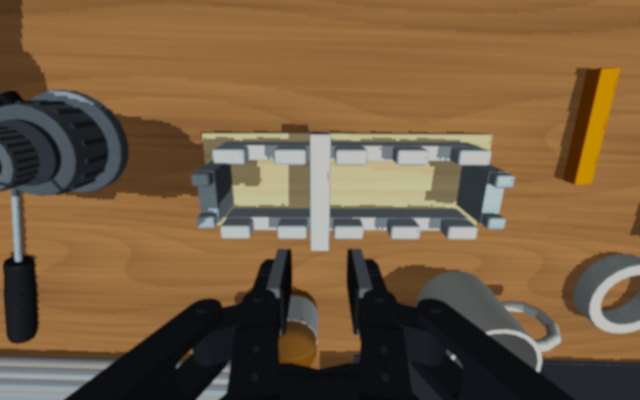

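View pics/t20.png

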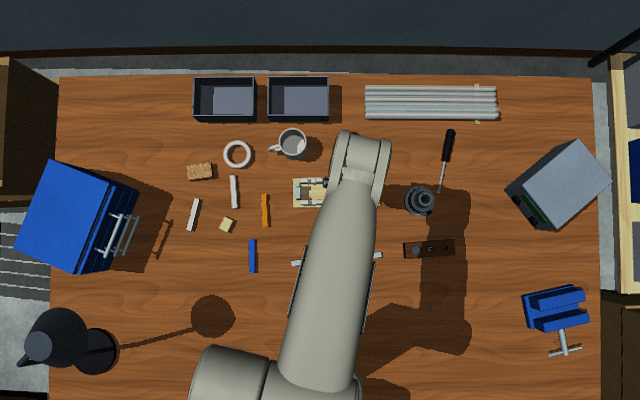

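```bash
python3 -m inch '[[[6,13,333,-3],[6,13,333,-3],[6,13,333,-3],[6,13,333,-3],[6,13,333,-3],[6,13,333,-3],[6,13,333,-3],[6,13,333,-3],[6,13,333,-3],[6,13,333,-3]]]' 44
python3 - <<'E'
from h import *
im,c=snap('wrist','w21'); s=env.get_state(); print(yaw(s),s['tcp_pos'])
for t in tubes(im,c): print(t)
E
```

```text
clock: 23.8
tcp_pos: [0.6029, 0.2738, 0.1383]
orientation: [-0.706, 0.707, 0.03, -0.031]
wrist_force: [-0.3, 0.1, 0.3]
finger_gap: 0.044
(np.float64(94.90619907484594), np.float64(4.906142870526349)) [0.60324703 0.27345493 0.13876639]
(array([ 62.3, 354.3]), array([0.8062, 0.0154, 0.016 ]), np.float64(108.4), np.float64(63.8), np.float64(-46.4))
(array([307.6, 306.9]), array([0.7233, 0.2717, 0.016 ]), np.float64(84.9), np.float64(69.2), np.float64(-6.8))
(array([321.5, 192.5]), array([0.6039, 0.275 , 0.016 ]), np.float64(98.7), np.float64(15.8), np.float64(5.6))
(array([477.4, 125.4]), array([0.5355, 0.3967, 0.016 ]), np.float64(100.3), np.float64(15.5), np.float64(-13.9))
```

View pics/w21.png

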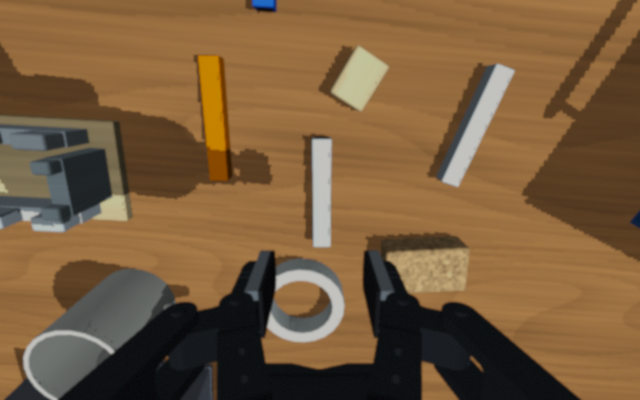

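```bash
python3 -m inch '[[[0,50,1,0],[0,100,1,0],[0,125,1,0],[0,134,1,0],[0,134,1,0],[0,134,1,0]]]' 40 
python3 -m inch '[[[0,0,0,0],[0,0,0,0],[0,0,0,0],[0,0,0,0],[0,0,0,0],[0,0,0,0]]]' 8 40
python3 -m inch '[[[0,-30,0,0],[0,-80,0,0],[0,-130,0,0],[0,-165,0,0],[0,-165,0,0]]]'
python3 - <<'E'
from h import *
s=env.get_state(); print(yaw(s),s['tcp_pos'],s['finger_gap'],togo((.606,.014,.165)))
E
```

```text
clock: 24.45
tcp_pos: [0.605, 0.2757, 0.0074]
orientation: [0.707, -0.706, -0.031, 0.03]
wrist_force: [0.7, 1.1, 0.5]
finger_gap: 0.0398
clock: 25.05
tcp_pos: [0.6052, 0.2764, 0.008]
orientation: [0.707, -0.706, -0.032, 0.029]
wrist_force: [0.0, -1.4, 6.9]
finger_gap: 0.0146
clock: 25.55
tcp_pos: [0.6068, 0.2773, 0.1784]
orientation: [0.708, -0.705, -0.035, 0.027]
wrist_force: [-0.0, 1.0, 0.3]
finger_gap: 0.0149
(np.float64(95.01959119328993), np.float64(5.017665703212602)) [0.60680497 0.27726079 0.17843588] 0.014898458845455105 [ -23.98896236   12.42027849 -262.21685497]
```

```bash
python3 -m inch '[[[-26,10,-286,3],[-26,10,-286,3],[-26,10,-286,3],[-26,10,-286,3],[-26,10,-286,3],[-26,10,-286,3],[-26,40,-286,3],[-26,80,-286,3],[-26,80,-286,3],[-26,80,-286,3]]]'
python3 - <<'E'
from h import *
im,c=snap('wrist','w22'); s=env.get_state(); print(yaw(s),s['tcp_pos'],s['wrist_force'])
cv2.imwrite('pics/w22c.png',cv2.resize(im[130:360,140:580],None,fx=1.8,fy=1.8,interpolation=cv2.INTER_CUBIC))
E
```

```text
clock: 26.55
tcp_pos: [0.6013, -0.0109, 0.09]
orientation: [0.707, -0.707, -0.011, 0.013]
wrist_force: [0.7, 1.0, 0.4]
finger_gap: 0.0144
(np.float64(92.03045524107897), np.float64(2.0304553897476194)) [ 0.60276462 -0.01095149  0.09153962] [ 0.61329637 -0.9682562   0.18948593]
```

View pics/w22c.png

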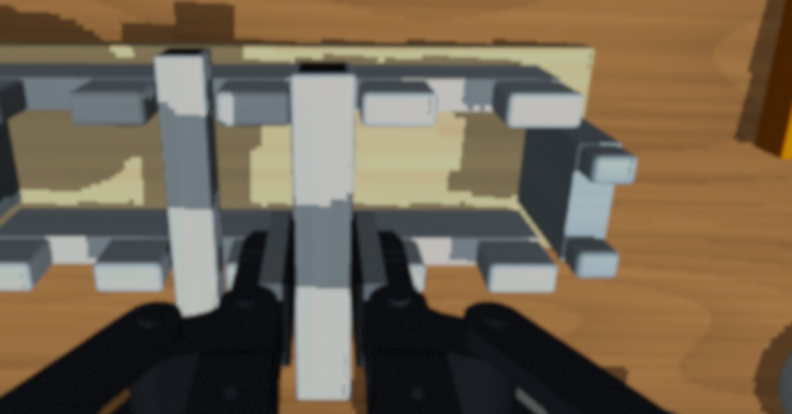

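```bash
python3 - <<'E'
from h import *
s=env.get_state(); s['tcp_pos']=np.array([s['tcp_pos'][0],s['tcp_pos'][1],.091]); c=cam('wrist',s); T=RT(s)
f=lambda u,z:(T.T@(plane(c,(140+u[0]/1.8,130+u[1]/1.8),z)[0]-s['tcp_pos'])*1000).round(1)
for u in ((399,107),(545,111),(130,276),(520,276)): print(f(u,.055))
print(f((326,107),.055))
for u in ((323,73),(323,400)): print('tube',f(u,.1))
for u in ((183,56),(197,314)): print('placed',f(u,.051))
E
```

```text
[-29.6  36.   24.3]
[-28.2  36.   72.5]
[ 34.7  36.  -71.1]
[34.7 36.  71.2]
[-29.6  36.    0.3]
tube [-51.4  -9.   -0.7]
tube [47.8 -9.  -0.7]
placed [-45.7  40.  -46.4]
placed [ 54.1  40.  -48.8]
```

```bash
python3 -m inch '[[[5,0,1,0],[5,10,1,0],[5,22,1,0],[5,30,1,0],[5,30,1,0],[5,30,1,0]]]'
python3 - <<'E'
from h import *
im,c=snap('wrist','w23'); s=env.get_state(); print(yaw(s),s['tcp_pos'],s['wrist_force'])
cv2.imwrite('pics/w23c.png',cv2.resize(im[130:360,140:580],None,fx=1.8,fy=1.8,interpolation=cv2.INTER_CUBIC))
E
```

```text
clock: 27.2
tcp_pos: [0.6069, -0.01, 0.06]
orientation: [0.707, -0.707, -0.012, 0.013]
wrist_force: [0.0, 0.3, -0.3]
finger_gap: 0.0144
(np.float64(91.99600142904082), np.float64(1.9960038140345961)) [ 0.60732306 -0.01004533  0.06046086] [0.34981122 0.22833396 0.78250427]
```

View pics/w23c.png

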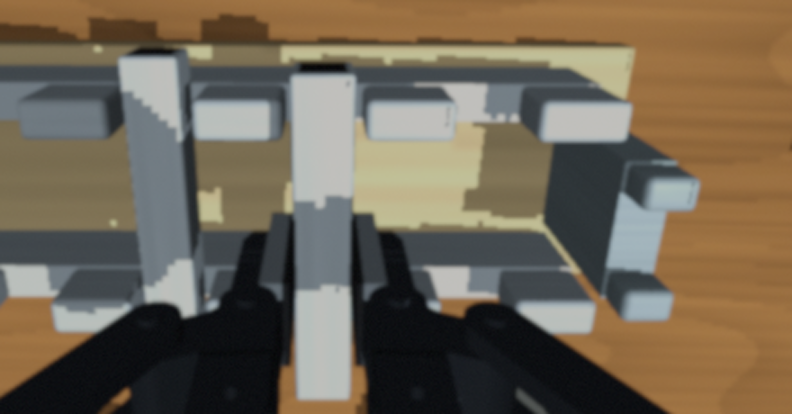

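```bash
python3 -m inch '[[[0,6,0,0],[0,12,0,0],[0,16,0,0],[0,17,0,0],[0,17,0,0]]]'
python3 -m inch '[[[0,0,0,0],[0,0,0,0],[0,0,0,0]]]' 28
python3 -m inch '[[[0,-20,0,0],[0,-60,0,0],[0,-110,0,0],[0,-110,0,0],[0,-110,0,0]]]'
python3 - <<'E'
from h import *
im,c=snap('wrist','w24'); s=env.get_state(); print(yaw(s),s['tcp_pos'],s['wrist_force'])
for t in tubes(im,c,.051): 
    if t[2]>90: print(t)
E
```

```text
clock: 27.75
tcp_pos: [0.6072, -0.01, 0.0434]
orientation: [0.707, -0.707, -0.012, 0.012]
wrist_force: [-0.7, -0.1, -0.8]
finger_gap: 0.0149
clock: 28.05
tcp_pos: [0.6076, -0.0101, 0.0438]
orientation: [0.707, -0.707, -0.012, 0.012]
wrist_force: [0.5, 0.5, -0.8]
finger_gap: 0.0281
clock: 28.55
tcp_pos: [0.6088, -0.0102, 0.1555]
orientation: [-0.707, 0.707, 0.014, -0.011]
wrist_force: [-0.2, 1.2, -0.2]
finger_gap: 0.0279
(np.float64(92.00096940920506), np.float64(2.000972422052955)) [ 0.60748301 -0.01006056  0.15370191] [-0.00370939 -0.03413068 -0.62529528]
(array([ 45.5, 376.4]), array([ 0.8096, -0.2849,  0.051 ]), np.float64(92.4), np.float64(7.3), np.float64(-89.9))
(array([348., 193.]), array([0.6052, 0.0125, 0.051 ]), np.float64(100.2), np.float64(58.8), np.float64(1.5))
```

View pics/w24.png

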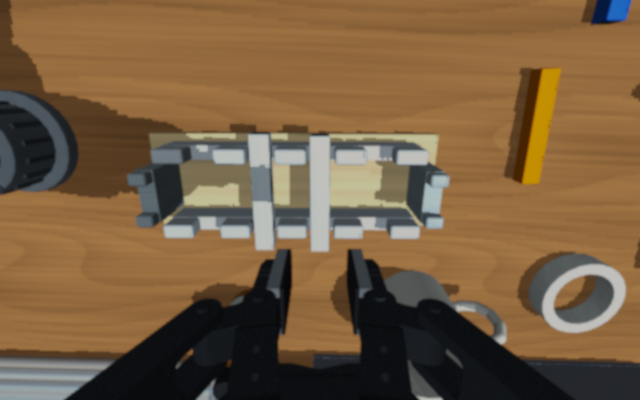

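```bash
python3 -m inch '[[[-57,14,409,16],[-57,14,409,16],[-57,14,409,16],[-57,14,409,16],[-57,14,409,16],[-57,14,409,16],[-57,14,409,16],[-57,14,409,16],[-57,14,409,16],[-57,14,409,16]]]' 44
python3 -m inch '[[[0,0,0,0],[0,0,0,0]]]'
python3 - <<'E'
from h import *
im,c=snap('wrist','w25'); s=env.get_state(); print(yaw(s),s['tcp_pos'])
for t in tubes(im,c): 
    if t[2]>90 and t[3]<20: print(t,togo((t[1][0],t[1][1],.006)))
E
```

```text
clock: 29.6
tcp_pos: [0.5341, 0.3986, 0.137]
orientation: [-0.701, 0.703, -0.086, 0.084]
wrist_force: [0.9, -0.8, 0.1]
finger_gap: 0.044
clock: 29.8
tcp_pos: [0.5364, 0.3949, 0.1389]
orientation: [-0.701, 0.702, -0.087, 0.086]
wrist_force: [-0.4, -0.3, 0.2]
finger_gap: 0.0437
(np.float64(75.8674727932254), np.float64(-14.132550170476662)) [0.53661984 0.39483933 0.13924795]
(array([322. , 188.5]), array([0.535 , 0.3967, 0.016 ]), np.float64(100.0), np.float64(15.0), np.float64(-13.4)) [ -1.96088656 133.24769659   1.51961938]
```

View pics/w25.png

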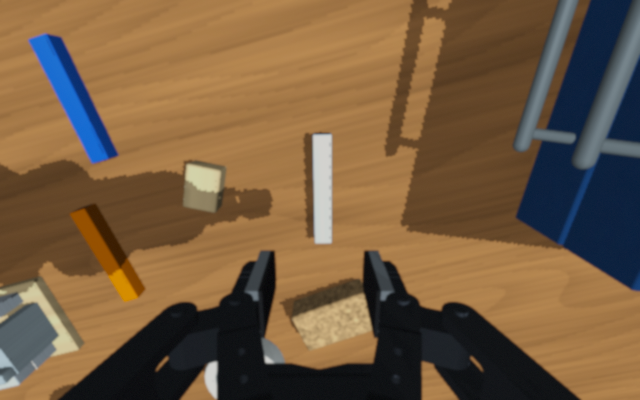

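```bash
python3 - <<'E'
from h import *
s=env.get_state(); c=cam('wrist',s); T=RT(s)
for z in (.03,.08,.12,.16,.2): print(z,(T.T@(plane(c,[(524,148),(545,80)],z)-s['tcp_pos']).T*1000).round(0).T, plane(c,(524,148),z).round(3))
for z in (.03,.08,.12,.16,.2): print(z,plane(cam('top'),[(128,215),(108,255)],z).round(3))
E
python3 -c "
import cv2
im=cv2.imread('pics/t14.png'); cv2.imwrite('pics/t14c.png',cv2.resize(im[150:290,10:210],None,fx=4,fy=4))"
```

```text
0.03 [[-42. 109. 163.]
 [-93. 109. 168.]] [[0.535 0.563 0.03 ]]
0.08 [[-50.  59. 130.]
 [-91.  59. 134.]] [[0.52  0.533 0.08 ]]
0.12 [[-56.  19. 104.]
 [-89.  19. 108.]] [[0.507 0.51  0.12 ]]
0.16 [[-63. -21.  78.]
 [-87. -21.  81.]] [[0.495 0.486 0.16 ]]
0.2 [[-69. -61.  52.]
 [-86. -61.  54.]] [[0.482 0.462 0.2  ]]
0.03 [[0.531 0.589 0.03 ]
 [0.411 0.647 0.03 ]]
0.08 [[0.529 0.568 0.08 ]
 [0.414 0.624 0.08 ]]
0.12 [[0.528 0.551 0.12 ]
 [0.416 0.606 0.12 ]]
0.16 [[0.526 0.534 0.16 ]
 [0.418 0.587 0.16 ]]
0.2 [[0.525 0.518 0.2  ]
 [0.42  0.569 0.2  ]]
```

View pics/t14c.png

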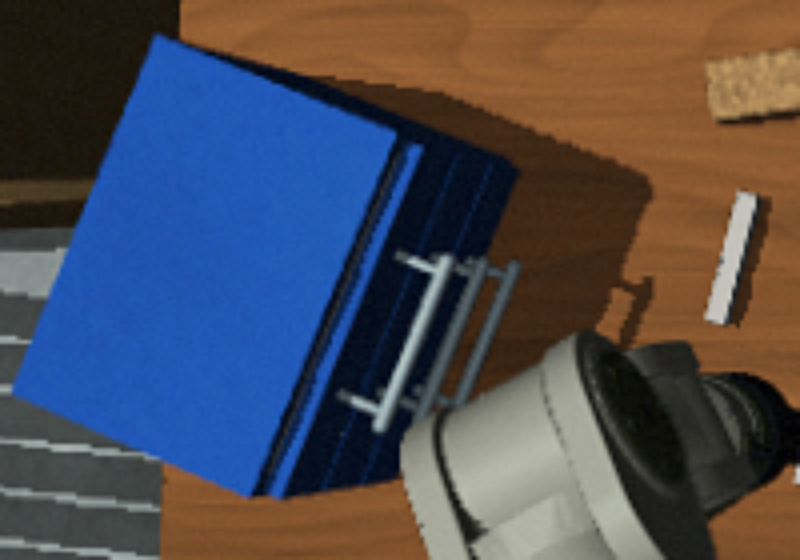

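```bash
python3 -m inch '[[[-2,50,1.5,0],[-2,100,1.5,0],[-2,125,1.5,0],[-2,133,1.5,0],[-2,133,1.5,0],[-2,133,1.5,0]]]' 40 
python3 -m inch '[[[0,0,0,0],[0,0,0,0],[0,0,0,0],[0,0,0,0],[0,0,0,0],[0,0,0,0]]]' 8 40
python3 -m inch '[[[0,-30,0,0],[0,-80,0,0],[0,-130,0,0],[0,-165,0,0],[0,-165,0,0]]]'
python3 - <<'E'
from h import *
s=env.get_state(); print(yaw(s),s['tcp_pos'],s['finger_gap'],togo((.607,.038,.17)))
E
```

```text
clock: 30.45
tcp_pos: [0.5363, 0.3987, 0.0086]
orientation: [0.702, -0.701, 0.086, -0.087]
wrist_force: [0.2, -0.1, 0.8]
finger_gap: 0.0398
clock: 31.05
tcp_pos: [0.5362, 0.3995, 0.009]
orientation: [0.703, -0.701, 0.085, -0.087]
wrist_force: [0.1, -0.8, 6.3]
finger_gap: 0.0148
clock: 31.55
tcp_pos: [0.5376, 0.4006, 0.1795]
orientation: [0.705, -0.699, 0.083, -0.09]
wrist_force: [1.0, 0.1, -0.0]
finger_gap: 0.0146
(np.float64(76.01820940361442), np.float64(-13.986311136021474)) [0.53764801 0.40062267 0.17952696] 0.014568044448587494 [ 154.84586869    7.99866286 -335.19314056]
```

```bash
python3 -m inch '[[[155,8,-335,-16],[155,8,-335,-16],[155,8,-335,-16],[155,8,-335,-16],[155,8,-335,-16],[155,8,-335,-16],[155,8,-335,-16],[155,8,-335,-16],[155,8,-335,-16],[155,8,-335,-16]]]'
python3 -m inch '[[[0,40,0,0],[0,78,0,0],[0,78,0,0],[0,78,0,0]]]'
python3 - <<'E'
from h import *
im,c=snap('wrist','w26'); s=env.get_state(); print(yaw(s),s['tcp_pos'],s['wrist_force'])
cv2.imwrite('pics/w26c.png',cv2.resize(im[130:360,140:580],None,fx=1.8,fy=1.8,interpolation=cv2.INTER_CUBIC))
E
```

```text
clock: 32.55
tcp_pos: [0.6035, 0.036, 0.1631]
orientation: [0.707, -0.707, -0.012, 0.012]
wrist_force: [0.0, 0.6, -0.2]
finger_gap: 0.0149
clock: 32.95
tcp_pos: [0.603, 0.0376, 0.0855]
orientation: [0.707, -0.707, -0.012, 0.014]
wrist_force: [0.6, 0.7, 0.0]
finger_gap: 0.0146
(np.float64(92.09731481736695), np.float64(2.097307378096996)) [0.60443892 0.03724821 0.08694191] [0.75254739 0.4211014  0.31309623]
```

View pics/w26c.png

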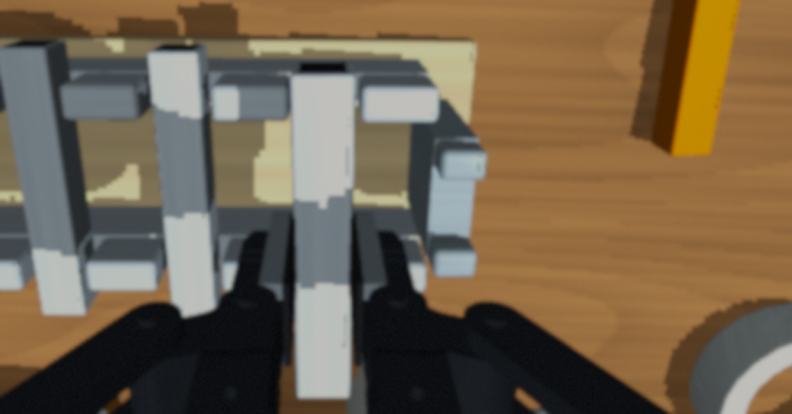

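```bash
python3 - <<'E'
from h import *
s=env.get_state(); s['tcp_pos']=np.array([s['tcp_pos'][0],s['tcp_pos'][1],.087]); c=cam('wrist',s); T=RT(s)
f=lambda u,z:(T.T@(plane(c,(140+u[0]/1.8,130+u[1]/1.8),z)[0]-s['tcp_pos'])*1000).round(1)
for u in ((400,104),(255,103),(124,275)): print(f(u,.055))
for u in ((323,73),(323,398)): print('tube',f(u,.094))
for u in ((178,48),(194,312),(33,42),(63,312)): print('placed',f(u,.051))
E
```

```text
[-31.8  32.   24. ]
[-32.1  32.  -22.5]
[ 31.7  32.  -71.6]
tube [-51.   -7.1  -0.7]
tube [49.  -6.9 -0.7]
placed [-49.1  35.9 -46.8]
placed [ 50.3  36.1 -48.9]
placed [-51.   35.9 -92.5]
placed [ 50.3  36.  -97.9]
```

```bash
python3 -m inch '[[[1,0,1.2,0],[1,10,1.2,0],[1,20,1.2,0],[1,26,1.2,0],[1,26,1.2,0],[1,26,1.2,0]]]'
python3 - <<'E'
from h import *
im,c=snap('wrist','w27'); s=env.get_state(); print(yaw(s),s['tcp_pos'],s['wrist_force'])
cv2.imwrite('pics/w27c.png',cv2.resize(im[130:360,140:580],None,fx=1.8,fy=1.8,interpolation=cv2.INTER_CUBIC))
E
```

```text
clock: 33.6
tcp_pos: [0.6046, 0.0372, 0.0592]
orientation: [0.707, -0.707, -0.012, 0.013]
wrist_force: [-1.2, -0.3, -0.5]
finger_gap: 0.0144
(np.float64(91.98671885785198), np.float64(1.9867197615351526)) [0.6049107  0.03723748 0.05952229] [-0.64161013 -0.57840469 -0.26071729]
```

View pics/w27c.png

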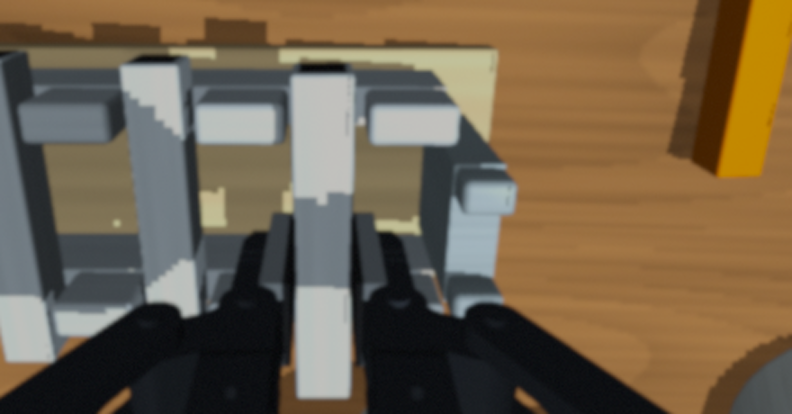

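```bash
python3 -m inch '[[[1,0,1.2,0],[1,6,1.2,0],[1,12,1.2,0],[1,15,1.2,0],[1,15,1.2,0],[1,15,1.2,0]]]'
python3 -m inch '[[[0,0,0,0],[0,0,0,0],[0,0,0,0]]]' 28
python3 -m inch '[[[0,-20,0,0],[0,-60,0,0],[0,-110,0,0],[0,-110,0,0],[0,-110,0,0]]]'
python3 - <<'E'
from h import *
im,c=snap('wrist','w28'); s=env.get_state(); print(yaw(s),s['tcp_pos'],s['wrist_force'])
im,c=snap('side','s28');cv2.imwrite('pics/s28c.png',cv2.resize(im[170:310,260:420],None,fx=4,fy=4,interpolation=cv2.INTER_CUBIC))
E
```

```text
clock: 34.25
tcp_pos: [0.6057, 0.0386, 0.0443]
orientation: [0.707, -0.707, -0.012, 0.012]
wrist_force: [-0.1, -0.4, 0.4]
finger_gap: 0.0145
clock: 34.55
tcp_pos: [0.6059, 0.0386, 0.0446]
orientation: [0.707, -0.707, -0.012, 0.012]
wrist_force: [-0.0, -0.0, -0.7]
finger_gap: 0.0281
clock: 35.05
tcp_pos: [0.6072, 0.0385, 0.1565]
orientation: [-0.707, 0.707, 0.014, -0.011]
wrist_force: [0.0, 0.1, 0.5]
finger_gap: 0.0282
(np.float64(92.00113276177198), np.float64(2.0011316207043723)) [0.60589431 0.03858407 0.15465075] [-0.08043529  0.30047897  0.22283189]
```

View pics/w28.png

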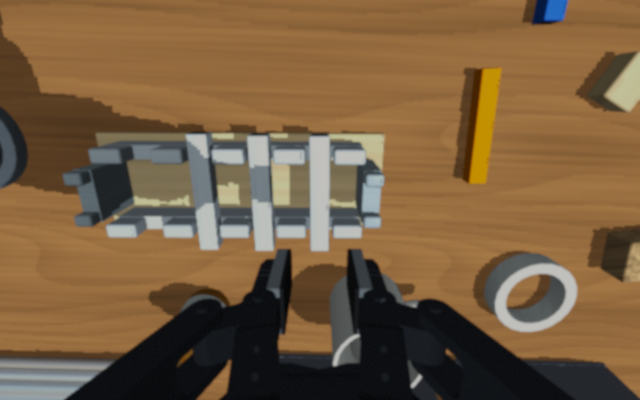

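View pics/s28c.png

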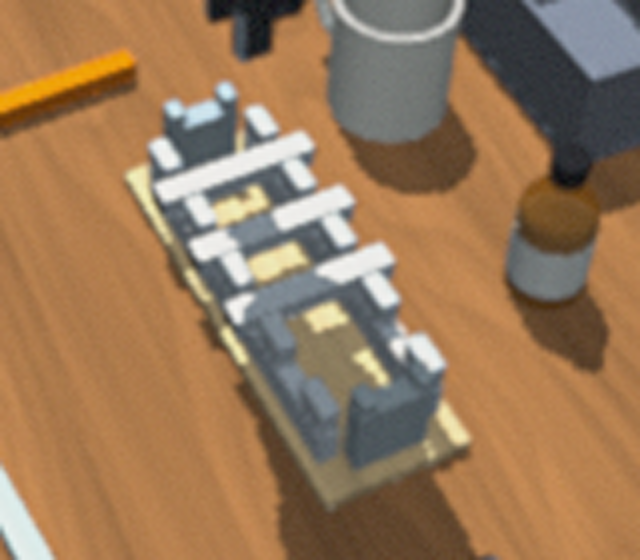

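```bash
python3 -m inch '[[[-203,-15,-67,86.5],[-203,-15,-67,86.5],[-203,-15,-67,86.5],[-203,-15,-67,86.5],[-203,-15,-67,86.5],[-203,-15,-67,86.5],[-203,-15,-67,86.5],[-203,-15,-67,86.5],[-203,-15,-67,86.5],[-203,-15,-67,86.5]]]' 60
python3 -m inch '[[[0,0,0,0.5],[0,0,0,0.5],[0,0,0,0.5]]]'
python3 - <<'E'
from h import *
im,c=snap('wrist','w29'); s=env.get_state(); print(yaw(s),s['tcp_pos'],s['joint_pos'].round(2))
snap('top','t29')
E
```

```text
clock: 36.15
tcp_pos: [0.404, -0.0351, 0.1679]
orientation: [-0.524, 0.525, -0.476, 0.473]
wrist_force: [-0.1, 0.0, -0.3]
finger_gap: 0.0597
clock: 36.45
tcp_pos: [0.4048, -0.0354, 0.1689]
orientation: [-0.524, 0.524, -0.475, 0.474]
wrist_force: [0.9, -0.2, 0.1]
finger_gap: 0.0601
(np.float64(5.666299032832841), np.float64(-84.33372336709132)) [ 0.4049915  -0.03537654  0.16911421] [-0.29  0.02 -0.46  1.09  0.    1.19]
```

View pics/w29.png

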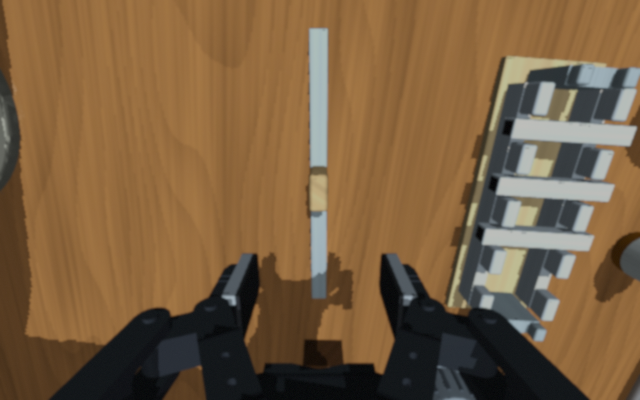

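View pics/t29.png

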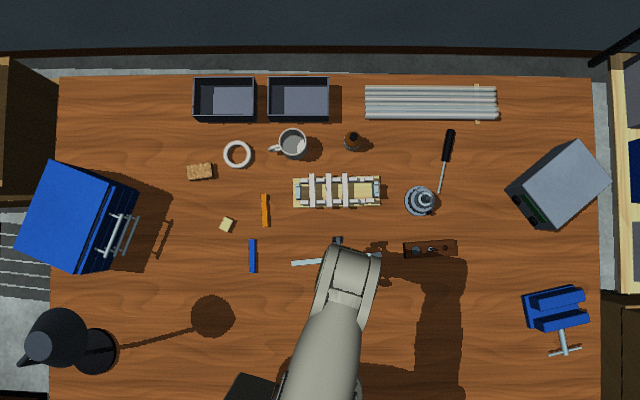

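```bash
python3 - <<'E'
from h import *
s=env.get_state(); c=cam('wrist',s); T=RT(s)
f=lambda u,z:(T.T@(plane(c,u,z)[0]-s['tcp_pos'])*1000).round(1)
e=[(309.5,29),(328,29),(311.5,298),(327,298)]
for u in e: print(f(u,.012),plane(c,u,.012)[0].round(4))
for u in ((309,178),(327,178),(309.5,212),(327,212)): print('grip',f(u,.052))
im=cv2.imread('pics/w29.png'); cv2.imwrite('pics/w29c.png',cv2.resize(im[150:310,270:370],None,fx=5,fy=3.75,interpolation=cv2.INTER_CUBIC))
E
```

```text
[-134.5  157.3   -8.5] [0.3834 0.0976 0.012 ]
[-134.5  157.3    7.2] [0.399  0.0992 0.012 ]
[134.5 157.2  -8.8] [ 0.4095 -0.1701  0.012 ]
[134.5 157.2   8.6] [ 0.4268 -0.1684  0.012 ]
grip [-14.3 117.3  -9. ]
grip [-14.3 117.3   6.4]
grip [ 16.5 117.3  -8.8]
grip [ 16.5 117.3   6.6]
```

View pics/w29c.png

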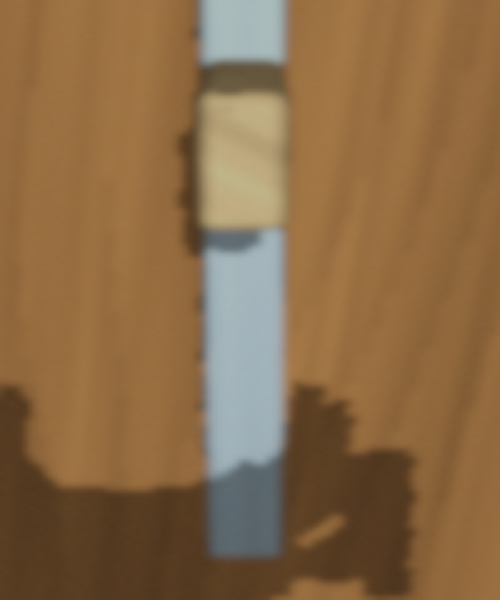

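```bash
python3 -m inch '[[[0,50,0,0],[0,100,0,0],[0,135,0,0],[0,150,0,0],[0,150,0,0],[0,150,0,0]]]' 44
python3 -m inch '[[[0,0,0,0],[0,0,0,0],[0,0,0,0],[0,0,0,0],[0,0,0,0],[0,0,0,0]]]' 8 80
python3 -c "
from h import *
s=env.get_state(); print(yaw(s),s['tcp_pos'],s['finger_gap'])"
python3 -m inch '[[[0,-20,0,0],[0,-60,0,0],[0,-100,0,0],[0,-140,0,0],[0,-140,0,0],[0,-140,0,0]]]'
python3 - <<'E'
from h import *
im,c=snap('wrist','w30'); s=env.get_state(); print(yaw(s),s['tcp_pos'],s['finger_gap'],s['wrist_force'],togo((.6045,-.035,.16)))
E
```

```text
clock: 37.15
tcp_pos: [0.4055, -0.0355, 0.0199]
orientation: [0.524, -0.524, 0.475, -0.475]
wrist_force: [-0.2, 1.1, 0.6]
finger_gap: 0.0444
clock: 37.75
tcp_pos: [0.4068, -0.0359, 0.0209]
orientation: [0.524, -0.523, 0.474, -0.476]
wrist_force: [-0.3, 0.3, 6.9]
finger_gap: 0.0148
(np.float64(5.566505546435887), np.float64(-84.43368727646273)) [ 0.40681425 -0.03585535  0.02085696] 0.014814080381831386
clock: 38.35
tcp_pos: [0.4058, -0.0356, 0.1602]
orientation: [0.524, -0.523, 0.474, -0.476]
wrist_force: [-0.1, 0.1, -2.8]
finger_gap: 0.0149
(np.float64(5.558824245080857), np.float64(-84.44118030687177)) [ 0.4047854  -0.03531161  0.15901477] 0.014777083568397539 [-0.11949963 -0.36241876 -2.60886336] [ 19.03550779  -1.06104172 198.80521458]
```

View pics/w30.png

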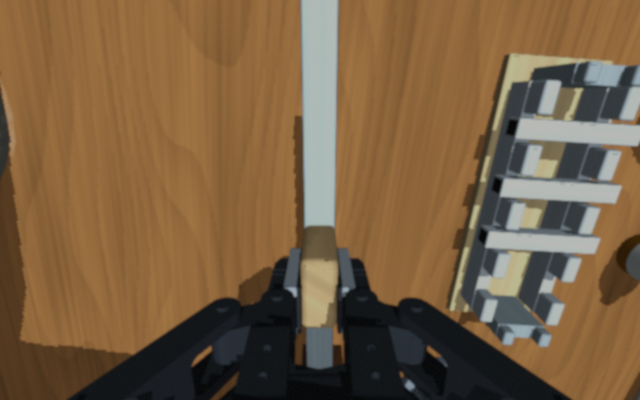

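```bash
python3 -m inch '[[[19,-10,50,3.6],[19,-10,100,3.6],[19,-10,150,3.6],[19,-10,199,3.6],[19,-10,199,3.6],[19,-10,199,3.6]]]'
python3 -m inch '[[[0,0,0,0],[0,30,0,0],[0,52,0,0],[0,52,0,0],[0,52,0,0]]]'
python3 - <<'E'
from h import *
im,c=snap('wrist','w31'); s=env.get_state(); print(yaw(s),s['tcp_pos'],s['finger_gap'])
im,c=snap('top','t31'); cv2.imwrite('pics/t31c.png',cv2.resize(im[160:270,260:420],None,fx=4,fy=4,interpolation=cv2.INTER_CUBIC))
im,c=snap('side','s31'); cv2.imwrite('pics/s31c.png',cv2.resize(im[160:310,250:420],None,fx=4,fy=4,interpolation=cv2.INTER_CUBIC))
E
```

```text
clock: 39.0
tcp_pos: [0.6045, -0.0347, 0.1656]
orientation: [-0.507, 0.51, -0.493, 0.489]
wrist_force: [-0.9, 0.9, -2.3]
finger_gap: 0.0148
clock: 39.5
tcp_pos: [0.6038, -0.0352, 0.1181]
orientation: [-0.508, 0.509, -0.492, 0.491]
wrist_force: [0.2, -0.1, -1.9]
finger_gap: 0.0147
(np.float64(1.9352728977163514), np.float64(-88.06474033067371)) [ 0.60490976 -0.03530455  0.11899439] 0.01497157560877766
```

View pics/w31.png

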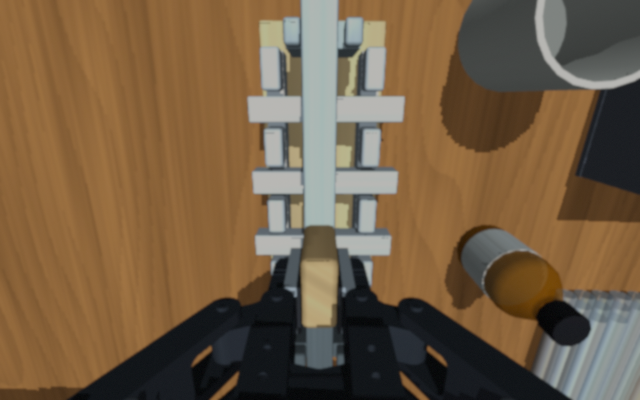

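View pics/s31c.png

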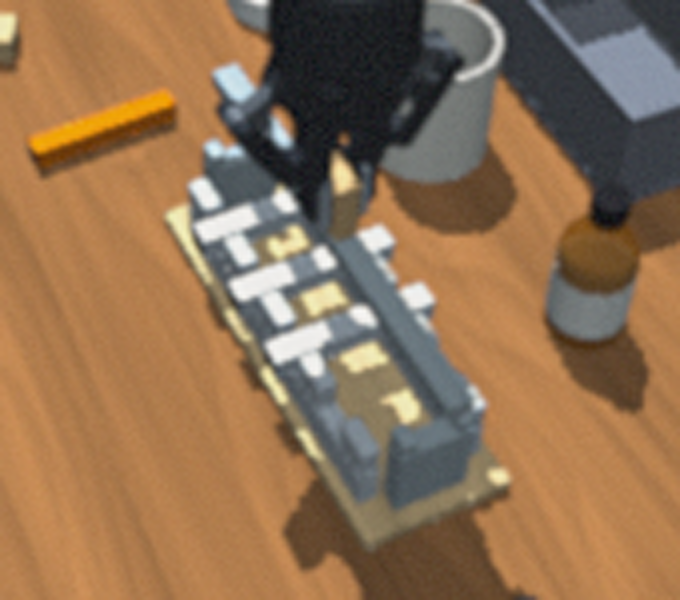

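```bash
python3 - <<'E'
from h import *
s=env.get_state(); s['tcp_pos']=np.array([s['tcp_pos'][0],s['tcp_pos'][1],.1185]); c=cam('wrist',s); T=RT(s)
f=lambda u,z:(T.T@(plane(c,u,z)[0]-s['tcp_pos'])*1000).round(1)
for u in ((292,36),(350,36)): print('ear',f(u,.07))
for u in ((325,109),(325,181),(323,243)): print('tube',f(u,.051))
for u in ((271.5,68),(374.5,68),(277,214),(366,214)): print('tooth',f(u,.055))
for u in ((303,228),(336,228),(303,326),(336,326)): print('grip',f(u,s['tcp_pos'][2]+.0315))
im=cv2.imread('pics/w31.png'); cv2.imwrite('pics/w31c.png',cv2.resize(im[0:130,240:410],None,fx=4,fy=4,interpolation=cv2.INTER_CUBIC))
E
```

```text
ear [-111.6   48.4  -15.1]
ear [-111.6   48.5   16.5]
tube [-72.6  67.5   3.4]
tube [-24.9  67.5   3.7]
tube [22.3 67.5  2.5]
tooth [-96.6  63.4 -29.2]
tooth [-96.6  63.5  33.2]
tooth [ -2.1  63.4 -29.8]
tooth [-2.  63.6 32.6]
grip [-32.7 -31.5  -6.6]
grip [-32.7 -31.5   6.1]
grip [ 13.1 -31.5  -7.3]
grip [ 13.2 -31.5   6.9]
```

View pics/w31c.png

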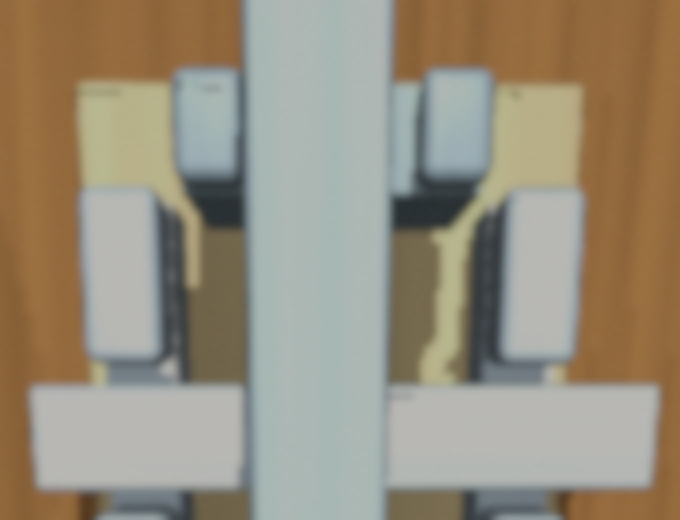

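```bash
python3 -m inch '[[[0,0,2,0],[0,10,2,0],[0,20,2,0],[0,20,2,0],[0,20,2,0]]]'
python3 - <<'E'
from h import *
im,c=snap('wrist','w32'); s=env.get_state(); print(yaw(s),s['tcp_pos'],s['wrist_force'])
cv2.imwrite('pics/w32c.png',cv2.resize(im[0:150,240:410],None,fx=4,fy=4,interpolation=cv2.INTER_CUBIC))
im,c=snap('side','s32'); cv2.imwrite('pics/s32c.png',cv2.resize(im[160:310,250:420],None,fx=4,fy=4,interpolation=cv2.INTER_CUBIC))
E
```

```text
clock: 40.15
tcp_pos: [0.6065, -0.0349, 0.0966]
orientation: [-0.508, 0.509, -0.492, 0.491]
wrist_force: [-0.6, 0.6, -2.2]
finger_gap: 0.0148
(np.float64(1.958894044063935), np.float64(-88.04112094267236)) [ 0.60694442 -0.03496904  0.09709386] [ 0.69481062  0.83630127 -1.97731503]
```

View pics/w32c.png

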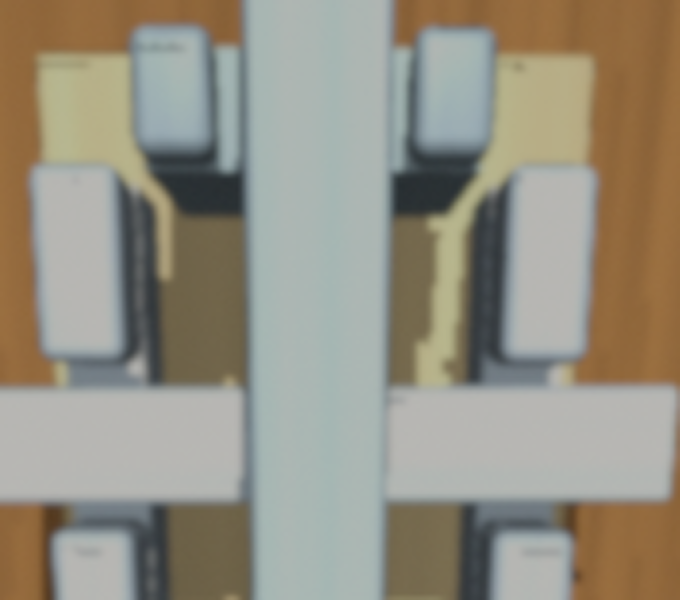

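View pics/s32c.png

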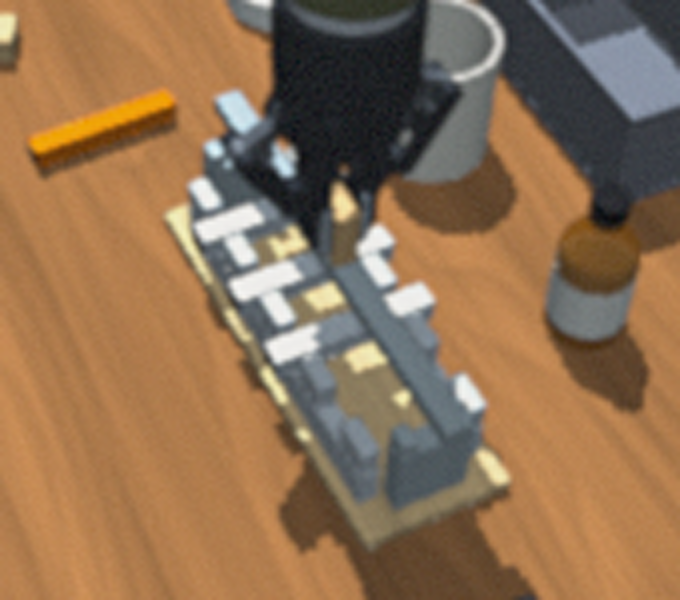

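```bash
python3 -m inch '[[[0,0,-0.7,0],[0,6,-0.7,0],[0,12,-0.7,0],[0,14,-0.7,0],[0,14,-0.7,0]]]'
python3 -m inch '[[[0,1,0,0],[0,2,0,0],[0,3,0,0],[0,3,0,0],[0,3,0,0]]]'
python3 - <<'E'
from h import *
im,c=snap('side','s33'); cv2.imwrite('pics/s33c.png',cv2.resize(im[160:310,250:420],None,fx=4,fy=4,interpolation=cv2.INTER_CUBIC)); s=env.get_state(); print(s['tcp_pos'],s['wrist_force'])
E
```

```text
clock: 40.75
tcp_pos: [0.6059, -0.0349, 0.0828]
orientation: [-0.508, 0.509, -0.492, 0.491]
wrist_force: [-0.2, 0.4, -2.1]
finger_gap: 0.015
clock: 41.25
tcp_pos: [0.6065, -0.0351, 0.0806]
orientation: [0.508, -0.508, 0.491, -0.491]
wrist_force: [0.0, 0.0, -2.3]
finger_gap: 0.0147
[ 0.60658173 -0.03509264  0.08067086] [ 0.88955796 -0.097315   -2.53433864]
```

View pics/s33c.png

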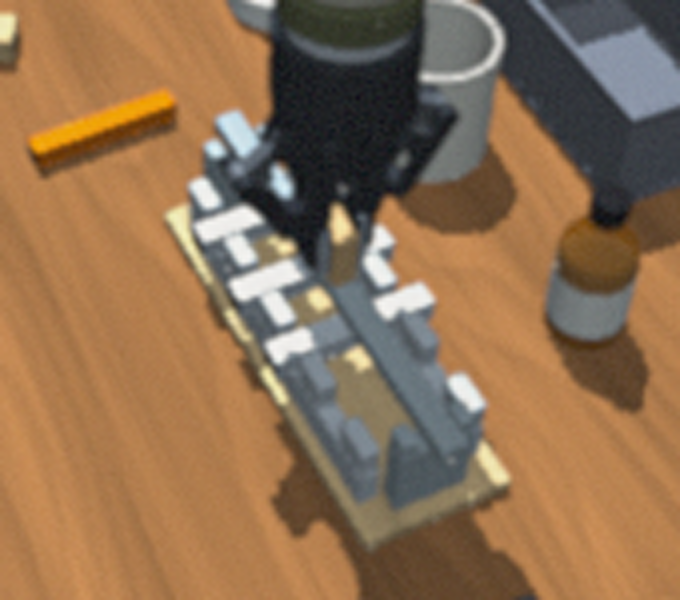

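```bash
python3 -m inch '[[[0,1,0,0],[0,1,0,0],[0,1.5,0,0],[0,1.5,0,0]]]'
python3 -m inch '[[[0,0.5,0,0],[0,1,0,0],[0,1,0,0]]]'
```

```text
clock: 41.7
tcp_pos: [0.6065, -0.0351, 0.0791]
orientation: [0.508, -0.508, 0.491, -0.491]
wrist_force: [-0.2, 0.8, -1.1]
finger_gap: 0.0148
clock: 42.0
tcp_pos: [0.6066, -0.0351, 0.0789]
orientation: [0.509, -0.508, 0.491, -0.492]
wrist_force: [-2.4, 0.4, 5.3]
finger_gap: 0.0147
```

```bash
python3 -m inch '[[[0,-0.5,0,0],[0,-0.5,0,0],[0,-0.5,0,0],[0,-0.5,0,0]]]' 36
python3 -m inch '[[[0,-20,0,0],[0,-60,0,0],[0,-110,0,0],[0,-120,0,0],[0,-120,0,0],[0,-120,0,0]]]'
python3 - <<'E'
from h import *
im,c=snap('wrist','w34'); s=env.get_state(); print(s['tcp_pos'],yaw(s))
im,c=snap('side','s34'); cv2.imwrite('pics/s34c.png',cv2.resize(im[160:310,250:420],None,fx=4,fy=4,interpolation=cv2.INTER_CUBIC))
E
```

```text
clock: 42.4
tcp_pos: [0.6066, -0.0351, 0.0784]
orientation: [0.508, -0.508, 0.491, -0.491]
wrist_force: [-0.3, 0.3, 0.7]
finger_gap: 0.0363
clock: 43.0
tcp_pos: [0.6061, -0.035, 0.1975]
orientation: [-0.508, 0.509, -0.492, 0.491]
wrist_force: [-0.3, 0.5, -0.7]
finger_gap: 0.036
[ 0.60552607 -0.03489053  0.19663919] (np.float64(1.956958015838213), np.float64(-88.04315995651433))
```

View pics/s34c.png

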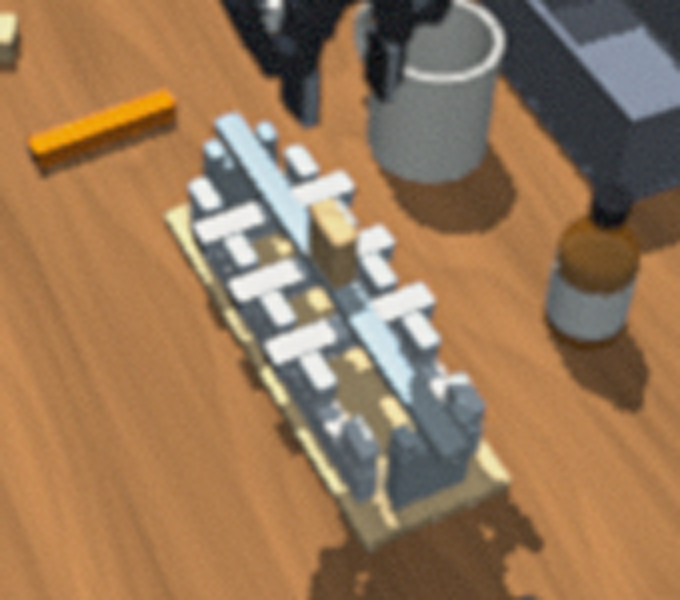

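View pics/w34.png

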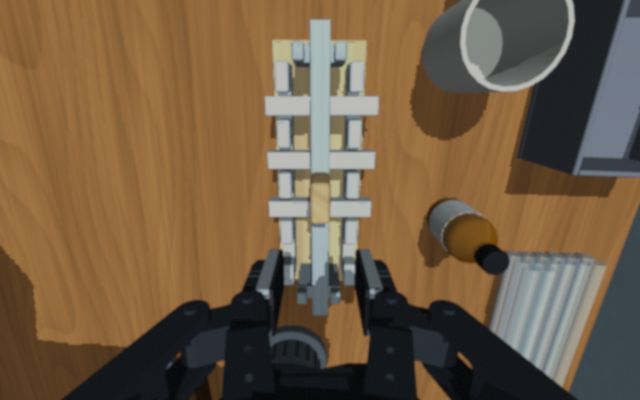

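```bash
python3 - <<'E'
from h import *
s=env.get_state(); c=cam('wrist',s); T=RT(s)
e=plane(c,[(320,20),(320,315)],.070); print(e,e.mean(0),np.linalg.norm(e[0]-e[1]))
t=plane(c,[(321.5,106),(321.5,160),(320,208)],.051); print(t)
E
python3 -m inch '[[[0,-40,0,0],[0,-40,-50,0],[0,-40,-100,0],[0,-40,-150,0],[0,-40,-150,0],[0,-40,-150,0],[0,-40,-150,0]]]'
python3 - <<'E'
from h import *
im,c=snap('top','t35'); cv2.imwrite('pics/t35c.png',cv2.resize(im[120:280,170:470],None,fx=2.6,fy=2.6,interpolation=cv2.INTER_CUBIC))
im,c=snap('side','s35'); cv2.imwrite('pics/s35c.png',cv2.resize(im[180:400,260:500],None,fx=2.7,fy=2.7,interpolation=cv2.INTER_CUBIC))
s=env.get_state(); print(s['clock'],s['tcp_pos'],s['wrist_force'],abs(s['qvel']).max())
E
```

```text
[[ 0.60062668  0.10016775  0.07      ]
 [ 0.61005541 -0.16747833  0.07      ]] [ 0.60534105 -0.03365529  0.07      ] 0.2678121118445421
[[ 0.60415585  0.03738004  0.051     ]
 [ 0.6059131  -0.01044576  0.051     ]
 [ 0.60618729 -0.05765609  0.051     ]]
clock: 43.8
tcp_pos: [0.4574, -0.0404, 0.2381]
orientation: [0.509, -0.508, 0.491, -0.491]
wrist_force: [0.2, -0.3, -0.6]
finger_gap: 0.0361
43.9 [ 0.45789351 -0.0404079   0.23824793] [ 0.21779552  0.43696353 -0.26789733] 0.005009415450964001
```

View pics/t35c.png

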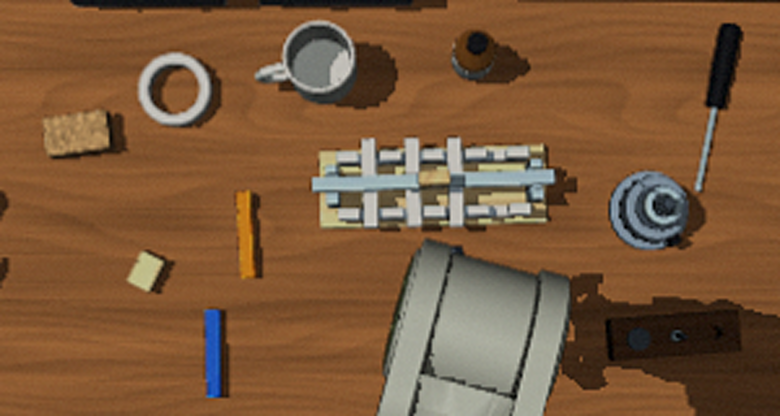

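View pics/s35c.png

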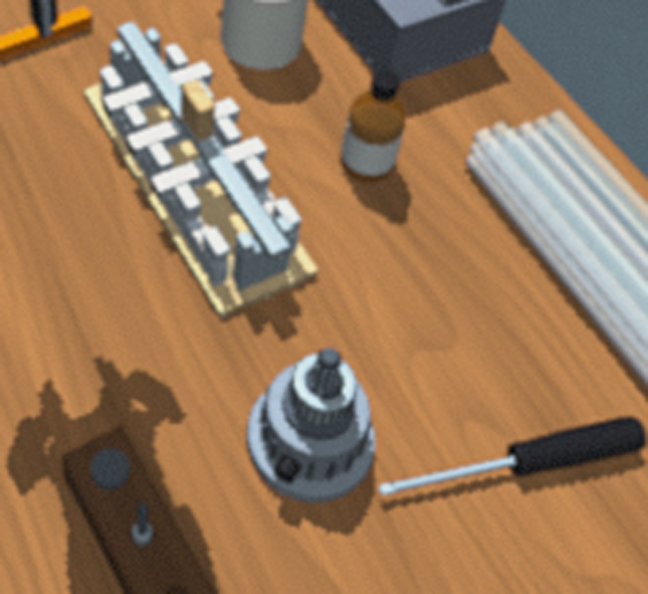

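```bash
python3 - <<'E'
from workcell import env
print(env.hand_in())
E
```

```text
the job is handed in; nothing more can be done
None
```

I carried out all four steps and handed the job in at about 44 s of the allowed 210 s. The hand-in gave no verdict, so what follows is my own checks.

**What I did:**
- I stood the ball-nosed burr in the collet and let go.
- I turned the nut clockwise about 120°, until the wrist moment jumped to about 1 N m at its stop and the fingers slipped.
- I laid the three white blanks in slots −24, 24 and 72 mm.
- I lowered the bar into both saddles, grip block up, until it touched, then released it.

**Last checks:**
- **Burr:** the side view puts its nose about 34 mm above the nut, so the shank is home. A two-view triangulation came out about 5 mm lower, with a 2.4 mm mismatch between the rays. I did not treat that as a fault.
- **Nut:** the middle of its groove is within about 2° of the line on the housing. The groove looks slanted in the image, so its two ends read about 8 to 9° either side.
- **Blanks:** all three look fully down. They are centred lengthwise within a few mm.
- **Bar:** its middle is within about 2 mm of the cradle's middle, and both ends reach past the posts.
- **Everything else:** the other two bits, the look-alikes and the bystanders look unmoved. The arm was clear of everything.

The position readings disagreed by 1 to 3 mm between views, so I corrected the blanks and the bar visually on the way down.

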